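# Seal a batch of food tubs and crate them

## Robot

A 6-joint arm with a two-finger parallel gripper is mounted at the origin on the work surface. World frame = base frame: x ahead of the robot, y to its left, z up, the work surface at z = 0. Lengths are in mm, angles in degrees, forces in N, time in s.
With the tool pointing down it reaches from about 350 to 875 mm from the base axis. Payload 15.5 kg.
Tool frame: the origin (TCP) lies between the finger pads; the fingertips stand 11 mm ahead of it and the grasp point (between the pads) lies 8 mm behind it; z points along the fingers, y is the direction in which the jaws open and shut (so a half turn about z gives the same grasp; the last joint's range is limited). The gripper opens to 85 mm and grips with 20 to 120 N. Pads are 22 mm wide; open, the fingers measure 114 mm over their backs; the gripper's body (76 mm by 85 mm) begins 54 mm behind the grasp point. The pads swing forward as they close: fully open they stand 13 mm farther back than shut.
Start: joints at [-72.221, 28.281, 77.091, -0, 74.628, -5.472], TCP at [246.722, -574.243, 242.277] pointing down, gripper open.
Joint ranges: [-166.48, 166.48], [-47.26, 123.95], [12.59, 153.08], [-70.14, 250.14], [6.76, 159.57], [-176.63, 176.63]. Speed limits (degrees/s): [108.29, 108.29, 147.25, 172.46, 172.46, 172.46].

## Interface

Orientations are given as [roll, pitch, yaw] about the fixed x, y, z axes, in that order (R = Rz(yaw) Ry(pitch) Rx(roll)).
In Python, from station import get_state, snapshot, camera_params, hand_in, boxes_of, trace gives the robot as it stands.
- The arm moves only by the tool move_arm, never from a script. Its argument "targets" is a list of rows, each a list of 5 numbers: the opening, from 0 (shut) to 1 (fully open), then the shift along the tool's x, y, z in m, then the turn about the tool's z in rad. A call has 1 to 8 rows; each row shifts and turns the commanded pose from where the row before left it, along the tool's axes as they then stand; what a row does not reach is not made up. A row lasts 1/8 s, in which the tool goes at most 62.5 mm and 10.7 degrees, less where a joint would pass 70% of its speed; a pose out of reach is approached as far as the arm can. A call is refused whole if a number of a shift passes 0.0625 or a number of a turn 0.188, either way. A call with a gripper value outside its range is refused whole. The fingers move at their own pace and stop on an object; the grip force is fixed at half the most. Time passes only in rows, so rows that do not move let the fingers close. It gives the time, the measured TCP pose, the force and the opening at its end, in the units of the state.
- get_state(): the state, without advancing time (a new reading comes with each control period).
- snapshot(name): name is "scene" or "side" or "wrist"; returns (picture, depth): 420x560x3 uint8, red, green, blue; 420x560 float32, mm along the optical axis (not along the pixel's ray), 0 where there is no reading.
- camera_params(name): a dict with "mtx" (3x3 intrinsics, pixels), "R" (3x3) and "t" (3): a world point X has camera coordinates R X + t; the wrist camera has in their place "tool_from_camera" (4x4, takes a point from camera to tool coordinates, whose origin is the TCP and whose axes are the flange's). Camera axes: x right, y down, z forward; pixel columns grow to the right and rows downward; lengths in mm; the calibration is good to about 2 mm. A picture is of the moment at which its call begins: read the wrist's pose just before it. camera_params takes no time and is no camera call.
- hand_in(): hands the job in, once; it reports no verdict.
Trained networks look in the newest picture that a camera, given by its name, has taken for a name from the list of things; names that differ only in an ending like _2 or _b are one class to them, and where a whole thing is asked for, a point or a joint stands for the part that bears it (a point fixed in the world has none). Each returns a list of dicts, best first, with "p" (0 to 1); they miss things now and then, are a little off and sometimes report something else, mostly with a low value. They report only what shows in the picture. A call takes as long as a camera call.
- boxes_of(name, camera): "bbox" ([centre column, centre row, width, height] in pixels, round what is visible of it).
- trace(name, camera): "pixels" (420x560 bool, what is visible of it) and "bbox" ([centre column, centre row, width, height] in pixels, round what is visible of it).
The state is a dict: "clock": time; "joints": joint angles; "joint_velocities": joint speeds; "tau": joint torques, N m; "ee_pos": TCP position; "tcp_rot": TCP orientation; "wrist_force": force on the tool from outside, world axes, zero at the start; "wrist_torque": the same for the moment, N m; "grip_width": opening from 0.0 (shut) to 1.0 (fully open).
Only numpy, scipy, OpenCV 4.12 (cv2) and the standard library are available. Lean on these libraries where they do the work, as an engineer would, in place of code of your own. Each camera call takes 0.05 s, during which the arm holds its last target. There are 200 camera calls.

## Task

Stand every white tub on the table upright in a bay of the sealer, one to a bay, then bring the hood over them by guiding the lever through its zigzag gate from the open slot fully to the end of the seal slot. Turn the start switch clockwise to its stop and let it spring back, guide the lever back to the end of the open slot, and stand all the tubs upright on the floor of the small blue crate. Leave the other things on the table where they are.

Things in the scene. Friction and masses are not known exactly. Their poses are not given: they have to be found in the camera images.
- tub0_mid (a point): a squat, closed white round food tub, 58 mm diameter, 50 mm tall, about 0.18 kg, with a flat, tan, film-covered top; this point is its centre, 25 mm above its underside, z up its axis. Two or three of the three tubs are present (an absent one reads None); they start standing on the table in front of the sealer, among other things
- tub1_mid (a point): a squat, closed white round food tub, 58 mm diameter, 50 mm tall, about 0.18 kg, with a flat, tan, film-covered top; this point is its centre, 25 mm above its underside, z up its axis. Two or three of the three tubs are present (an absent one reads None); they start standing on the table in front of the sealer, among other things
- tub2_mid (a point): a squat, closed white round food tub, 58 mm diameter, 50 mm tall, about 0.18 kg, with a flat, tan, film-covered top; this point is its centre, 25 mm above its underside, z up its axis. Two or three of the three tubs are present (an absent one reads None); they start standing on the table in front of the sealer, among other things
- sealer: the bench sealer, fixed: an aluminium base plate with its top 6 mm above the table, three bays side by side near its robot-side end, a white hood on two side rails and a white housing 100 mm tall at the far end. Its origin is on the table under the centre of the middle bay; +x points from the bays towards the housing, y along the row of bays, z up
- bay0 (a point): centre of the floor of one of the sealer's three bays (the +y one), 6 mm above the table. Each bay is 78 mm (sealer's y) by 90 mm (x) inside, edged by lips and dividers 3 mm thick that rise 6 mm above the floor; it takes one tub standing on its floor. Axes as the sealer's
- bay1 (a point): centre of the floor of one of the sealer's three bays (the middle one), 6 mm above the table. Each bay is 78 mm (sealer's y) by 90 mm (x) inside, edged by lips and dividers 3 mm thick that rise 6 mm above the floor; it takes one tub standing on its floor. Axes as the sealer's
- bay2 (a point): centre of the floor of one of the sealer's three bays (the -y one), 6 mm above the table. Each bay is 78 mm (sealer's y) by 90 mm (x) inside, edged by lips and dividers 3 mm thick that rise 6 mm above the floor; it takes one tub standing on its floor. Axes as the sealer's
- hood (a joint): slide of the sealer's hood, m, driven by the lever (hood = -0.239 x lever_fore), not by hand. -0.065 = drawn back, its near edge 88 mm behind the bays' centre line; +0.065 = centred over the bays. Hood 84 mm in the sealer's x, 300 mm in y, top at 90 mm, underside 65 mm above the table: it passes 9 mm over standing tubs
- console: the control box, fixed: a grey box 150 mm (its x) by 270 mm (its y) and 122 mm tall, with the gated lever and the start switch on top. Origin on the table under its centre, z up
- gate (a point): middle of the lever's gate, on the gate plate's top, 130 mm above the table; console's axes. Plate 92 (x) by 64 (y) by 8 mm with a zigzag slot 10.5 mm wide for the lever's 6.5 mm stem. Slot centre line, mm (x, y) from here: open slot end (27, 9), (10, 9), (10, -9), (-10, -9), (-10, 9), seal slot end (-27, 9); solid walls. The lever's pivot is 100 mm below this point
- lever_ball (a point): centre of the black ball, 30 mm diameter, on top of the lever, 155 mm from the lever's pivot; about 185 mm above the table. The ball moves about 1.6 times as far as the stem does in the gate, +-43 mm in x and +-15 mm in y of the console, and dips 6 mm at the ends. The lever moves with about 1 N at the ball and stays where it is left
- lever_fore (a joint): lean of the lever along the console's x, rad, positive towards +x (away from the robot). Gate corners at -0.104 and +0.104; about +0.27 (starts near there) = end of the open slot, hood drawn back; about -0.27 = end of the seal slot, hood over the bays; stopped by the slot's ends at about 0.29. Beyond +-0.23 counts as at a slot's end
- lever_side (a joint): lean of the lever along the console's y, rad, positive leaning to +y; +0.094 in the open and seal slots, -0.094 in the middle leg. With the two leans the ball's centre lies at pivot + 155 mm x (sin fore cos side, sin side, cos fore cos side) in the console's axes
- key_grip (a point): grip point of the start switch, on its axis 152 mm above the table, on top of the console 130 mm from the lever's gate in the console's +y: an upright black bar 46 mm long, 14 mm thick and 28 mm tall (136 to 164 mm above the table), its length along this point's x axis, which is the console's x when released
- key (a joint): turn of the start switch, rad: 0 = released, 1.0 = its stop, clockwise seen from above; a spring (0.12 N m at the stop) brings it back to 0 when let go
- crate: the small blue crate for finished tubs, fixed, open on top: outside 162 mm (its x) by 242 mm (its y) by 45 mm tall, walls and floor 5 mm thick. Origin on the table under its centre; three tubs fit side by side along its y
- crate_in (a point): centre of the crate's inner floor, 5 mm above the table; axes as the crate's
- tape_roll: bystander: a roll of clear tape lying flat, 76 mm diameter, 30 mm tall, origin under its centre; it lies among the tubs
- sanitiser: bystander: a bottle, 60 mm diameter, 120 mm tall, standing near the crate's far side
- jam: bystander: a jar, 62 mm diameter, 85 mm tall, beyond the console

How it is judged (in metres and radians):
On the way, in this order (a step that is already met when the one before it is completed fails the run):
1. every tub stands upright and let go in a bay of the sealer, with the hood drawn back (x of tub0_mid in the frame of sealer between -0.03 and 0.03 m and y of tub0_mid in the frame of sealer between -0.11 and 0.11 m and z of tub0_mid in the frame of sealer between 0.026 and 0.0345 m and angle between each of tub0_mid, tub1_mid, tub2_mid's own z axis and vertical below 0.1 rad and x of tub1_mid in the frame of sealer between -0.03 and 0.03 m and y of tub1_mid in the frame of sealer between -0.11 and 0.11 m and z of tub1_mid in the frame of sealer between 0.026 and 0.0345 m and x of tub2_mid in the frame of sealer between -0.03 and 0.03 m and y of tub2_mid in the frame of sealer between -0.11 and 0.11 m and z of tub2_mid in the frame of sealer between 0.026 and 0.0345 m and contact force between the fingers and tub0 below 0.1 N and contact force between the fingers and tub1 below 0.1 N and contact force between the fingers and tub2 below 0.1 N and value of joint lever_fore above 0.23 rad), for 0.2 s.
2. the lever is at the end of the seal slot, hood over the tubs in their bays (x of tub0_mid in the frame of sealer between -0.03 and 0.03 m and y of tub0_mid in the frame of sealer between -0.11 and 0.11 m and z of tub0_mid in the frame of sealer between 0.026 and 0.0345 m and angle between each of tub0_mid, tub1_mid, tub2_mid's own z axis and vertical below 0.1 rad and x of tub1_mid in the frame of sealer between -0.03 and 0.03 m and y of tub1_mid in the frame of sealer between -0.11 and 0.11 m and z of tub1_mid in the frame of sealer between 0.026 and 0.0345 m and x of tub2_mid in the frame of sealer between -0.03 and 0.03 m and y of tub2_mid in the frame of sealer between -0.11 and 0.11 m and z of tub2_mid in the frame of sealer between 0.026 and 0.0345 m and value of joint lever_fore below -0.23 rad), for 0.2 s.
3. the start switch is turned to its stop while the hood is over the tubs (all of step 2 and value of joint key above 0.9 rad), for 0.1 s.
4. the start switch has sprung back (value of joint key below 0.1 rad), for 0.2 s.
5. the lever is back at the end of the open slot (value of joint lever_fore above 0.23 rad), for 0.2 s.
At the end, for the whole second after the job is handed in: every tub stands upright (within 0.1 rad) and at rest on the crate's floor, the lever is at the end of the open slot (lever_fore above 0.23 rad) and the start switch is released (below 0.1 rad) (x of tub0_mid in the frame of crate between -0.07 and 0.07 m and y of tub0_mid in the frame of crate between -0.11 and 0.11 m and z of tub0_mid in the frame of crate between 0.022 and 0.035 m and angle between each of tub0_mid, tub1_mid, tub2_mid's own z axis and vertical below 0.1 rad and x of tub1_mid in the frame of crate between -0.07 and 0.07 m and y of tub1_mid in the frame of crate between -0.11 and 0.11 m and z of tub1_mid in the frame of crate between 0.022 and 0.035 m and x of tub2_mid in the frame of crate between -0.07 and 0.07 m and y of tub2_mid in the frame of crate between -0.11 and 0.11 m and z of tub2_mid in the frame of crate between 0.022 and 0.035 m and linear speed of each of tub0, tub1, tub2 below 0.02 m/s and value of joint lever_fore above 0.23 rad and value of joint key below 0.1 rad); the robot touches nothing.
It fails at once if another thing on the table is shoved more than 5 cm from its place or knocked over (distance of any of tape_roll, sanitiser, jam from where it was at the start of the episode above 0.05 m or angle between any of tape_roll, sanitiser, jam's own z axis and vertical above 0.6 rad).
Of tub0, tub1, tub2 only 2 to 3 are there at a start; the rules pass over those that are not, and their reading is None.
At some moment in a run one of tub0, tub1, tub2 may be knocked a few centimetres aside while the robot is not near it.
Once in a run the grip may slacken for a moment while it holds something.
It also fails if it takes over 210 s, if anything falls off the work surface, if the arm or the gripper's body presses on something with over 40 N, if the wrist force passes 120 N, or if a joint passes its speed limit or range.

## Working session

There is one attempt and no reset: what is moved stays moved. The work goes in short steps, Python scripts to look and compute and a tool call to move; the robot and the scene stay as the last step left them, time stands still between calls to the robot, and variables do not carry over. Pictures are saved under pics/ and viewed, about 12 in all and at most 16, crops included, and the job is handed in when it is done.

Besides the shell and the picture viewer there is one more tool, called as name(argument=value, ...) on one line, values as JSON. move_arm: Moves the arm, as the interface text tells. Its arguments: {"type":"object","properties":{"targets":{"type":"array","items":{"type":"array","items":{"type":"number"}}}},"required":["targets"]}

```bash
mkdir -p pics; ls
cat > h.py <<'E'
import numpy as np, cv2
from station import *
def cam(n):
    c=camera_params(n); return c
def pose():
    from scipy.spatial.transform import Rotation as R
    s=get_state(); return np.array(s["ee_pos"]), s["tcp_rot"]
def Twc(n):
    c=camera_params(n)
    if n!="wrist":
        T=np.eye(4);R=np.array(c["R"]);T[:3,:3]=R.T;T[:3,3]=-R.T@np.array(c["t"]);return T
    from scipy.spatial.transform import Rotation as Ro
    p,r=pose();T=np.eye(4);T[:3,:3]=Ro.from_euler('xyz',r,degrees=True).as_matrix();T[:3,3]=p
    return T@np.array(c["tool_from_camera"])
def cloud(n,depth,T):
    K=np.array(camera_params(n)["mtx"]);v,u=np.indices(depth.shape)
    P=np.stack([(u-K[0,2])*depth/K[0,0],(v-K[1,2])*depth/K[1,1],depth],-1)
    W=P@T[:3,:3].T+T[:3,3];W[depth==0]=np.nan;return W
def snap(n):
    T=Twc(n);im,d=snapshot(n);return im,cloud(n,d,T)
def save(im,f): cv2.imwrite('pics/'+f,cv2.cvtColor(im,cv2.COLOR_RGB2BGR))
E
python3 - <<'E'
from h import *
print(get_state())
for n in ("scene","side"):
    im,W=snap(n);save(im,n+'0.png');np.savez(n+'0.npz',im=im,W=W)
    for t in ("tub0_mid","sealer","console","lever_ball","key_grip","crate","tape_roll","sanitiser","jam","hood"):
        for r in trace(t,n)[:4]:
            m=r["pixels"];p=W[m];p=p[~np.isnan(p[:,0])]
            if len(p): print(n,t,round(r["p"],2),np.round(r["bbox"]),np.percentile(p,[3,50,97],axis=0).round().tolist())
E
```

```text
pics
{'clock': 0.0, 'joints': array([-7.22214359e+01,  2.83139022e+01,  7.71296654e+01,  9.00506627e-04,
        7.46278180e+01, -5.47172094e+00]), 'joint_velocities': array([-0.01173765, -0.03163922,  0.02518753, -0.00620241, -0.0014239 ,
        0.04276631]), 'tau': array([-2.06209574e-03, -8.82157445e+01, -3.83872604e+01, -2.49715422e-04,
        1.00203103e-02, -3.98157420e-05]), 'ee_pos': array([ 246.61345398, -573.89050909,  241.69591727]), 'tcp_rot': array([-1.79929022e+02, -7.67096739e-03,  2.32500410e+01]), 'wrist_force': array([ 0.40816145, -1.43299136,  0.43896922]), 'wrist_torque': array([-0.0186711 , -0.01093149,  0.04834064]), 'grip_width': 0.9972493194124932}
scene tub0_mid 0.66 [231. 210.  22.  25.] [[444.0, -175.0, 5.0], [483.0, -145.0, 42.0], [495.0, -123.0, 54.0]]
scene sealer 0.96 [242. 294. 173. 124.] [[548.0, -156.0, 5.0], [826.0, -8.0, 81.0], [865.0, 127.0, 107.0]]
scene sealer 0.39 [462. 206.  13.  28.] [[455.0, 393.0, 123.0], [513.0, 406.0, 144.0], [525.0, 425.0, 166.0]]
scene console 0.88 [427. 238. 136.  90.] [[444.0, 208.0, 8.0], [573.0, 343.0, 115.0], [58
[... 1808 characters left out ...]
399.0, -77.0, 4.0], [430.0, -43.0, 28.0], [466.0, -8.0, 35.0]]
side tape_roll 0.37 [207. 246.  21.  32.] [[639.0, 235.0, 14.0], [657.0, 267.0, 67.0], [688.0, 287.0, 89.0]]
side sanitiser 0.96 [318. 149.  21.  32.] [[629.0, -302.0, 9.0], [648.0, -275.0, 69.0], [676.0, -261.0, 122.0]]
side jam 0.72 [206. 248.  23.  35.] [[638.0, 224.0, 5.0], [657.0, 267.0, 66.0], [692.0, 288.0, 90.0]]
side jam 0.64 [320. 148.  20.  34.] [[628.0, -304.0, 5.0], [648.0, -275.0, 67.0], [677.0, -261.0, 122.0]]
side jam 0.62 [208. 295.  20.  20.] [[479.0, 403.0, 130.0], [498.0, 415.0, 155.0], [521.0, 426.0, 167.0]]
side hood 0.7 [252. 183.  78.  74.] [[683.0, -160.0, 28.0], [719.0, 13.0, 88.0], [768.0, 130.0, 95.0]]
```

Run:
```python
import cv2,numpy as np
a=cv2.imread('pics/scene0.png')[140:380,90:510];b=cv2.imread('pics/side0.png')[110:370,130:450]
cv2.imwrite('pics/v1.png',cv2.resize(a,(798,456),interpolation=cv2.INTER_CUBIC))
cv2.imwrite('pics/v2.png',cv2.resize(b,(720,585),interpolation=cv2.INTER_CUBIC))
```

```text
(no output)
```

View pics/v1.png

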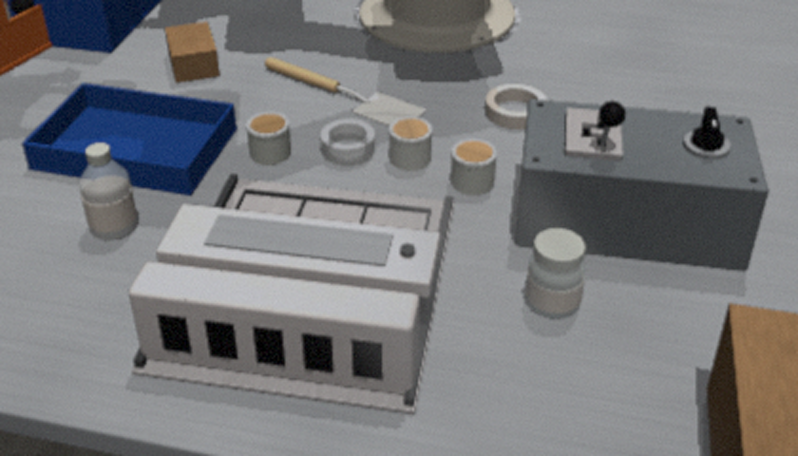

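View pics/v2.png

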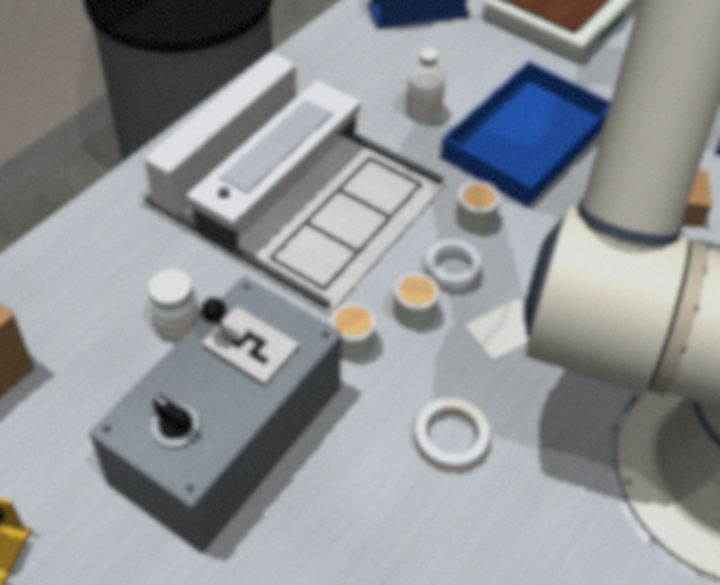

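The pictures show three tan-topped tubs (scene crop (269,137), (410,142), (473,165)) in a row with the tape roll (348,140). The hood is drawn back and the lever leans to the far side. Next I fit the poses.

Run:
```python
from h import *
def rect(p):
    p=p.astype(np.float32)
    # robust: trim
    r=cv2.minAreaRect(p);return np.round(r[0],1),np.round(r[1],1),round(r[2],1)
for n in ("scene","side"):
    z=np.load(n+'0.npz');im,W=z['im'],z['W']
    hsv=cv2.cvtColor(im,cv2.COLOR_RGB2HSV)
    X,Y,Z=W[...,0],W[...,1],W[...,2]
    tan=(hsv[...,0]<22)&(hsv[...,1]>60)&(Z>42)&(Z<64)&(X>350)&(X<600)&(abs(Y)<260)
    k,l,s,c=cv2.connectedComponentsWithStats(tan.astype(np.uint8))
    for i in range(1,k):
        if s[i,4]>20:
            q=W[l==i];print(n,'tan',s[i,4],np.median(q,0).round(1),((q.max(0)+q.min(0))/2).round(1))
    def comp(m,name):
        m=cv2.morphologyEx(m.astype(np.uint8),cv2.MORPH_OPEN,np.ones((2,2)))
        k,l,s,c=cv2.connectedComponentsWithStats(m)
        i=1+np.argmax(s[1:,4]);q=W[l==i]
        print(n,name,len(q),rect(q[:,:2]),np.median(q[:,2]).round(1))
    comp((abs(Z-122)<7)&(X>380)&(X<680)&(Y>150)&(Y<520),'console top')
    comp((abs(Z-90)<7)&(X>600)&(X<830)&(abs(Y)<200),'hood top')
    comp((abs(Z-100)<6)&(X>750)&(X<950)&(abs(Y)<220),'housing')
    comp((hsv[...,0]>100)&(hsv[...,0]<130)&(hsv[...,1]>120)&(Z>38)&(Z<52)&(X>380)&(X<620)&(Y<-180)&(Y>-500),'crate rim')
    comp((hsv[...,0]>100)&(hsv[...,0]<130)&(hsv[...,1]>120)&(X>380)&(X<620)&(Y<-180)&(Y>-500)&(Z>-5),'crate all')
    comp((Z>172)&(Z<205)&(X>400)&(X<680)&(Y>150)&(Y<500),'ball')
    comp((Z>145)&(Z<170)&(X>400)&(X<680)&(Y>330)&(Y<500),'key')
    # dark divider lines of bays
    comp((abs(Z-8)<8)&(X>500)&(X<700)&(abs(Y)<170)&(hsv[...,2]<90),'divlines')
```

```text
scene tan 138 [ 467.  -150.4   51.7] [ 467.  -150.2   51. ]
scene tan 142 [437.3  42.5  51.4] [436.3  41.3  51.7]
scene tan 161 [471.9 133.1  51.4] [471.  133.   51.5]
scene console top 3779 (array([423.3, 364.9]), array([148.5, 442.1]), 35.1) nan
scene hood top 3953 (array([698.2, -23.8]), array([149.7, 293.2]), 6.1) nan
scene housing 871 (array([852.6, -11.9]), array([ 32.5, 288. ]), 8.7) nan
scene crate rim 298 (array([ 473.4, -265.9]), array([104.4, 216.5]), 85.9) nan
scene crate all 4144 (array([ 493.3, -340.5]), array([199.2, 310.7]), 66.8) nan
scene ball 151 (array([501.7, 309. ]), array([ 24.3, 125.4]), 75.4) nan
scene key 144 (array([370.9, 429.2]), array([ 21.8, 314.8]), 81.9) 160.8
scene divlines 34 (array([562.3,   8.6]), array([14.8, 40.5]), 0.2) 7.6
side tan 111 [ 463.2 -149.    52.3] [ 462.8 -150.1   52.7]
side tan 147 [433.9  43.   52.5] [434.5  43.3  52.2]
side tan 166 [468.6 134.8  52.5] [467.8 135.1  52.8]
side console top 4305 (array([514.3, 320.3]), array([145.2, 298.3]), 7.6) nan
side hood top 1730 (array([743.5, -56.2]), array([ 66.5, 374.8]), 11.0) nan
side housing 169 (array([802.2,  48.2]), array([175.2,  41.3]), 80.8) 95.7
side crate rim 80 (array([ 473.1, -218.7]), array([  7.4, 106.5]), 85.0) nan
side crate all 2561 (array([ 448.4, -213.7]), array([209.4, 534.5]), 19.0) nan
side ball 109 (array([556.9, 282.8]), array([23.1, 67.6]), 43.4) 187.6
side key 153 (array([498.4, 404.4]), array([41.6, 26.5]), 1.3) 161.9
side divlines 4 (array([ 685.8, -160.8]), array([4.5, 1.9]), 5.0) 10.0
```

```bash
cat >> h.py <<'E'
def plan(wps,grip=1.0):
    """wps: list of (x,y,z,yaw,opening[,holdrows]) world mm/deg from measured pose; prints tool rows"""
    p,r=pose();p=p.copy();yaw=np.radians(r[2]);rows=[]
    for w in wps:
        t=np.array(w[:3],float);ty=np.radians(w[3]);mx=w[6] if len(w)>6 else 58
        dy=(ty-yaw+np.pi)%(2*np.pi)-np.pi
        n=int(max(1,np.ceil(np.linalg.norm(t-p)/mx),np.ceil(abs(dy)/0.17)))
        for i in range(n):
            d=(t-p)/(n-i)
            c,s=np.cos(yaw),np.sin(yaw)
            a=np.array([c*d[0]+s*d[1],s*d[0]-c*d[1],-d[2]])/1000
            a=np.round(a,4);tr=round(-dy/n,4)
            rows.append([w[4],*a.tolist(),tr])
            p=p+1000*np.array([c*a[0]+s*a[1],s*a[0]-c*a[1],-a[2]]);yaw-=tr
        for _ in range(int(w[5]) if len(w)>5 else 0): rows.append([w[4],0,0,0,0])
    for i in range(0,len(rows),8): print(str(rows[i:i+8]).replace(' ','').replace('0.0,','0,').replace('.0]',']'))
E
python3 -c "
from h import *
print(camera_params('wrist'))
plan([(300,-480,300,90,1),(450,-340,350,90,1,2)])"
```

```text
{'mtx': array([[343.21246226,   0.        , 280.7178202 ],
       [  0.        , 343.21246226, 215.34736566],
       [  0.        ,   0.        ,   1.        ]]), 'tool_from_camera': array([[-1.36158529e-03, -9.48713858e-01, -3.16133140e-01,
         8.01596228e+01],
       [ 9.99998973e-01, -1.15013377e-03, -8.55449835e-04,
        -5.00328778e-01],
       [ 4.47981713e-04, -3.16133980e-01,  9.48714449e-01,
        -1.32828567e+02],
       [ 0.00000000e+00,  0.00000000e+00,  0.00000000e+00,
         1.00000000e+00]])}
[[1,0.0123,-0.0094,-0.0082,np.float64(-0.1664)],[1,0.0137,-0.0072,-0.0083,np.float64(-0.1664)],[1,0.0147,-0.0048,-0.0082,np.float64(-0.1664)],[1,0.0153,-0.0023,-0.0083,np.float64(-0.1664)],[1,0.0155,0.0002,-0.0082,np.float64(-0.1664)],[1,0.0152,0.0028,-0.0083,np.float64(-0.1664)],[1,0.0145,0.0053,-0.0082,np.float64(-0.1664)],[1,0.035,0.0375,-0.0125,np.float64(-0.0)]]
[[1,0.035,0.0375,-0.0125,np.float64(-0.0)],[1,0.035,0.0375,-0.0125,np.float64(-0.0)],[1,0.035,0.0374,-0.0125,np.float64(-0.0)],[1,0,0,0,0],[1,0,0,0,0]]
```

move_arm(targets=[[1, 0.0123, -0.0094, -0.0082, -0.1664], [1, 0.0137, -0.0072, -0.0083, -0.1664], [1, 0.0147, -0.0048, -0.0082, -0.1664], [1, 0.0153, -0.0023, -0.0083, -0.1664], [1, 0.0155, 0.0002, -0.0082, -0.1664], [1, 0.0152, 0.0028, -0.0083, -0.1664], [1, 0.0145, 0.0053, -0.0082, -0.1664], [1, 0.035, 0.0375, -0.0125, 0]])

```text
clock: 2.1
ee_pos: [337.0, -445.3, 312.6]
tcp_rot: [-180.0, 0.0, 90.0]
wrist_force: [0.7, 0.9, -0.1]
grip_width: 0.998
```

move_arm(targets=[[1, 0.035, 0.0375, -0.0125, 0], [1, 0.035, 0.0375, -0.0125, 0], [1, 0.035, 0.0374, -0.0125, 0], [1, 0, 0, 0, 0], [1, 0, 0, 0, 0]])

```text
clock: 2.72
ee_pos: [449.8, -340.0, 349.8]
tcp_rot: [-180.0, 0.0, 90.0]
wrist_force: [-0.3, -0.4, 0.2]
grip_width: 1.006
```

```bash
sed -i 's/tr=round(-dy\/n,4)/tr=float(round(-dy\/n,4))/' h.py
python3 - <<'E'
from h import *
im,W=snap('wrist');save(im,'w1.png');np.savez('w1.npz',im=im,W=W)
plan([(520,-60,350,90,1,2),(470,250,370,90,1,3)])
E
```

```text
[[1,0.0561,0.0141,-0.0001,-0.0001],[1,0.0561,0.0141,-0.0001,-0.0001],[1,0.0561,0.0141,-0,-0.0001],[1,0.0561,0.0141,-0.0001,-0.0001],[1,0.056,0.014,-0,-0.0001],[1,0,0,0,0],[1,0,0,0,0],[1,0.0517,-0.0083,-0.0033,-0]]
[[1,0.0517,-0.0083,-0.0033,-0],[1,0.0517,-0.0084,-0.0034,-0],[1,0.0516,-0.0083,-0.0033,-0],[1,0.0517,-0.0084,-0.0034,-0],[1,0.0516,-0.0083,-0.0033,-0],[1,0,0,0,0],[1,0,0,0,0],[1,0,0,0,0]]
```

View pics/w1.png

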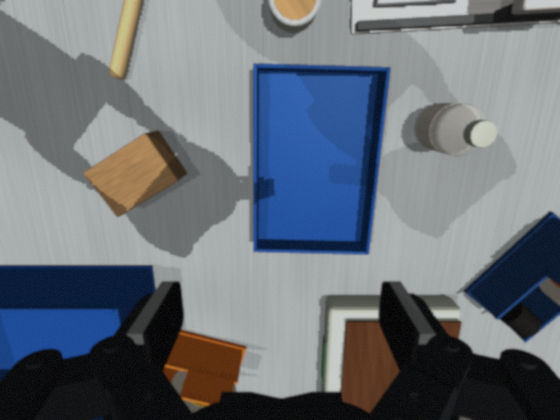

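The whole crate is in view (rim corners about (253,66), (389,68), (370,254), (254,250)), with the tub at (294,5) and the sanitiser at (458,128).

move_arm(targets=[[1, 0.0561, 0.0141, 0, 0], [1, 0.0561, 0.0141, 0, 0], [1, 0.0561, 0.0141, 0, 0], [1, 0.0561, 0.0141, 0, 0], [1, 0.056, 0.014, 0, 0], [1, 0, 0, 0, 0], [1, 0, 0, 0, 0]])

```text
clock: 3.65
ee_pos: [520.2, -60.6, 349.7]
tcp_rot: [-180.0, 0.0, 90.0]
wrist_force: [-0.5, -1.2, 0.1]
grip_width: 1.006
```

Run:
```python
from h import *
im,W=snap('wrist');save(im,'w2.png');np.savez('w2.npz',im=im,W=W,T=Twc('wrist'))
```

```text
(no output)
```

View pics/w2.png

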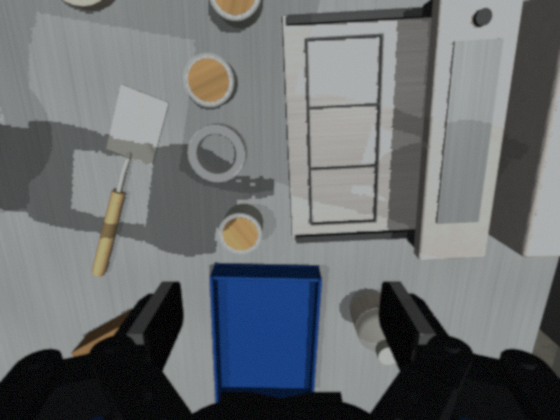

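move_arm(targets=[[1, 0.0517, -0.0083, -0.0033, 0], [1, 0.0517, -0.0083, -0.0033, 0], [1, 0.0517, -0.0083, -0.0033, 0], [1, 0.0517, -0.0083, -0.0033, 0], [1, 0.0517, -0.0083, -0.0033, 0], [1, 0.0517, -0.0083, -0.0033, 0], [1, 0, 0, 0, 0], [1, 0, 0, 0, 0]])

```text
clock: 4.7
ee_pos: [471.2, 249.3, 369.6]
tcp_rot: [-180.0, 0.0, 89.9]
wrist_force: [0.1, -0.4, -0.1]
grip_width: 0.997
```

Run:
```python
from h import *
im,W=snap('wrist');save(im,'w3.png');np.savez('w3.npz',im=im,W=W,T=Twc('wrist'))
```

```text
(no output)
```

View pics/w3.png

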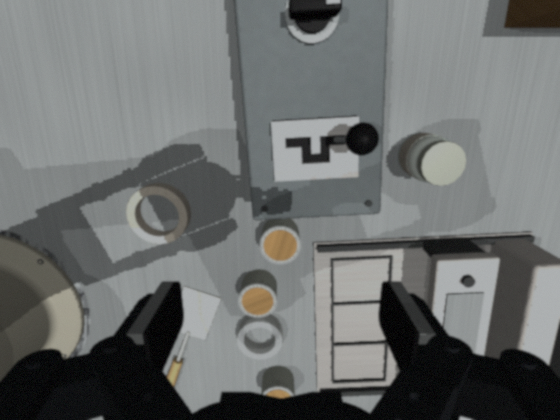

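w2 shows the bays (outline corners about (306,37), (382,35), (377,222), (311,224)). w3 shows the gate plate (271..360, 117..182), the ball (362,138) at the open end, and the key partly at (314,10).

```bash
cat >> h.py <<'E'
def ray(uv,T,z):
    K=np.array(camera_params('wrist')["mtx"]);uv=np.asarray(uv,float).reshape(-1,2)
    d=np.c_[(uv-K[[0,1],[2,2]])/K[0,0],np.ones(len(uv))]@T[:3,:3].T
    return T[:3,3]+d*((z-T[2,3])/d[:,2])[:,None]
def big(m,roi,name,T,z,k=0):
    M=np.zeros(m.shape,np.uint8);c0,r0,c1,r1=roi;M[r0:r1,c0:c1]=m[r0:r1,c0:c1]
    if k: M=cv2.morphologyEx(M,cv2.MORPH_OPEN,np.ones((k,k),np.uint8))
    n,l,s,c=cv2.connectedComponentsWithStats(M);i=1+np.argmax(s[1:,4])
    v,u=np.where(l==i);P=ray(np.c_[u,v],T,z)[:,:2].astype(np.float32)
    r=cv2.minAreaRect(P);print(name,s[i,4],'rect',np.round(r[0],1),np.round(r[1],1),round(r[2],1),'mean',P.mean(0).round(1))
    return P
def tubs(im,T,z=50):
    hsv=cv2.cvtColor(im,cv2.COLOR_RGB2HSV)
    m=((hsv[...,0]<22)&(hsv[...,1]>90)&(hsv[...,2]>90)).astype(np.uint8)
    n,l,s,c=cv2.connectedComponentsWithStats(m);o=[]
    for i in range(1,n):
        if s[i,4]>150:
            v,u=np.where(l==i);P=ray(np.c_[u,v],T,z)[:,:2].astype(np.float32)
            (x,y),rad=cv2.minEnclosingCircle(P);o.append([round(float(q),1) for q in (x,y,2*rad,*P.mean(0))])
    return o
E
python3 - <<'E'
from h import *
D={k:np.load(k+'.npz') for k in('w1','w2','w3')}
T3=D['w3']['T'];T2=D['w2']['T'];T1=T3.copy();T1[:3,3]+=np.array([449.8,-340,349.8])-np.array([471.2,249.3,369.6])
H={k:cv2.cvtColor(D[k]['im'],cv2.COLOR_RGB2HSV) for k in D}
h=H['w1'];big((h[...,0]>95)&(h[...,0]<135)&(h[...,1]>110),(235,50,410,265),'crate',T1,45)
h=H['w2'];big(h[...,2]<95,(300,30,388,230),'bays',T2,10)
h=H['w3'];big(h[...,2]<95,(325,250,400,390),'bays3',T3,10)
h=H['w3'];big((h[...,2]>150)&(h[...,1]<40),(262,110,370,190),'gate',T3,130)
big((h[...,2]<45),(340,118,385,160),'ball',T3,183)
big((h[...,2]<130)&(h[...,2]>60),(225,30,400,225),'contop',T3,122,3)
print(tubs(D['w2']['im'],T2));print(tubs(D['w3']['im'],T3))
E
```

```text
crate 23653 rect [ 493.3 -339.4] [240.3 160.8] 88.3 mean [ 493.3 -329. ]
bays 1215 rect [602.3 -26.5] [ 96.9 245.2] 3.0 mean [611.  -24.1]
bays3 2542 rect [616.2 -34.8] [134.7 266.1] 0.1 mean [632.8 -37. ]
gate 3400 rect [507.2 280.4] [91.8 63.6] 3.1 mean [501.2 278.8]
ball 784 rect [543.9 297.6] [27.7 27.9] 47.0 mean [543.9 297.7]
contop 22420 rect [494.9 294.8] [204.2 181.1] 89.8 mean [495.3 311.1]
[[468.5, 125.8, 40.7, 468.6, 120.7], [433.7, 44.1, 46.0, 433.7, 44.3], [286.5, -151.3, 128.3, 286.8, -150.1], [463.1, -149.7, 45.3, 463.5, -149.4], [236.4, -323.9, 88.4, 231.7, -328.3]]
[[468.1, 134.6, 45.4, 468.2, 134.7], [433.5, 42.8, 45.3, 433.4, 43.1]]
```

Run:
```python
from h import *
plan([(468,134.6,150,93,1),(468,134.6,70,93,1,0,40),(468,134.6,28,93,1,1,20),(468,134.6,28,93,0,4),(468,134.6,120,93,0,0,40)])
```

```text
[[1,-0.0229,-0.0006,0.0439,-0.0109],[1,-0.0229,-0.0008,0.0439,-0.0109],[1,-0.0229,-0.0011,0.0439,-0.0109],[1,-0.0228,-0.0014,0.044,-0.0109],[1,-0.0228,-0.0016,0.0439,-0.0109],[1,-0,0,0.0267,-0],[1,-0,0,0.0267,-0],[1,-0,0,0.0266,-0]]
[[1,-0,0,0.014,-0],[1,-0,0,0.014,-0],[1,-0,0,0.014,-0],[1,0,0,0,0],[0,-0,0,0,-0],[0,0,0,0,0],[0,0,0,0,0],[0,0,0,0,0]]
[[0,0,0,0,0],[0,-0,0,-0.0307,-0],[0,-0,0,-0.0306,-0],[0,-0,0,-0.0307,-0]]
```

move_arm(targets=[[1, -0.0229, -0.0006, 0.0439, -0.0109], [1, -0.0229, -0.0008, 0.0439, -0.0109], [1, -0.0229, -0.0011, 0.0439, -0.0109], [1, -0.0228, -0.0014, 0.044, -0.0109], [1, -0.0228, -0.0016, 0.0439, -0.0109], [1, 0, 0, 0.0267, 0], [1, 0, 0, 0.0267, 0], [1, 0, 0, 0.0266, 0]])

```text
clock: 5.75
ee_pos: [468.1, 134.5, 69.5]
tcp_rot: [180.0, 0.0, 93.0]
wrist_force: [0.7, 0.1, 0.4]
grip_width: 1.004
```

move_arm(targets=[[1, 0, 0, 0.014, 0], [1, 0, 0, 0.014, 0], [1, 0, 0, 0.014, 0], [1, 0, 0, 0, 0], [0, 0, 0, 0, 0], [0, 0, 0, 0, 0], [0, 0, 0, 0, 0], [0, 0, 0, 0, 0]])

```text
clock: 6.75
ee_pos: [468.1, 136.3, 29.0]
tcp_rot: [179.9, -0.0, 93.1]
wrist_force: [-1.2, 0.4, 9.7]
grip_width: 0.664
```

move_arm(targets=[[0, 0, 0, 0, 0], [0, 0, 0, -0.0307, 0], [0, 0, 0, -0.0307, 0], [0, 0, 0, -0.0306, 0], [0, 0, 0, 0, 0]])

```text
clock: 7.38
ee_pos: [468.8, 136.4, 122.3]
tcp_rot: [179.8, -0.0, 93.1]
wrist_force: [0.7, -0.6, -2.4]
grip_width: 0.664
```

Run:
```python
from h import *
plan([(598.1,54.4,110,93,0,0),(598.1,54.4,60,93,0,0,25),(598.1,54.4,37,93,0,2,12),(598.1,54.4,37,93,1,3),(598.1,54.4,120,93,1,0,40),(433.6,43.2,120,93,1)])
```

```text
[[0,-0.0296,0.0415,0.0041,0.0007],[0,-0.0296,0.0416,0.0041,0.0007],[0,-0.0297,0.0416,0.0041,0.0007],[0,0,-0,0.025,0],[0,0,-0,0.025,0],[0,0,-0,0.0115,0],[0,0,-0,0.0115,0],[0,0,0,0,0]]
[[0,0,0,0,0],[1,0,-0,-0,0],[1,0,0,0,0],[1,0,0,0,0],[1,0,0,0,0],[1,0,-0,-0.0277,0],[1,0,-0,-0.0277,0],[1,0,-0,-0.0276,0]]
[[1,-0.0008,-0.055,-0,0],[1,-0.0009,-0.0549,-0,0],[1,-0.0008,-0.055,-0,0]]
```

move_arm(targets=[[0, -0.0296, 0.0415, 0.0041, 0], [0, -0.0296, 0.0416, 0.0041, 0], [0, -0.0297, 0.0416, 0.0041, 0], [0, 0, 0, 0.025, 0], [0, 0, 0, 0.025, 0], [0, 0, 0, 0.0115, 0], [0, 0, 0, 0.0115, 0], [0, 0, 0, 0, 0]])

```text
clock: 8.38
ee_pos: [596.9, 54.3, 34.6]
tcp_rot: [-180.0, -0.0, 93.1]
wrist_force: [0.7, 0.0, -2.4]
grip_width: 0.662
```

Run:
```python
from h import *
s=get_state();print(s['ee_pos'],s['wrist_force'],s['grip_width'])
```

```text
[596.88859026  54.28234577  34.58392962] [ 0.65926477  0.02578125 -2.38393502] 0.6623720861258737
```

move_arm(targets=[[0, 0, 0, 0.001, 0], [1, 0, 0, 0, 0], [1, 0, 0, 0, 0], [1, 0, 0, 0, 0], [1, 0, 0, 0, 0], [1, 0, 0, -0.028, 0], [1, 0, 0, -0.028, 0], [1, 0, 0, -0.0276, 0]])

```text
clock: 9.38
ee_pos: [596.9, 54.1, 118.3]
tcp_rot: [-180.0, -0.0, 93.1]
wrist_force: [-0.1, 0.1, 0.5]
grip_width: 1.001
```

move_arm(targets=[[1, 0, -0.055, 0, 0], [1, 0, -0.055, 0, 0], [1, 0, -0.055, 0, 0], [1, 0, 0, 0, 0]])

```text
clock: 9.88
ee_pos: [427.7, 45.3, 117.5]
tcp_rot: [-179.8, -0.0, 93.1]
wrist_force: [1.2, 0.1, -0.1]
grip_width: 1.003
```

Run:
```python
from h import *
T=Twc('wrist');im,W=snap('wrist');save(im,'w4.png');t=tubs(im,T);print(t);print(tubs(im,T,56))
print(get_state()['ee_pos'])
for r in boxes_of('tub1_mid','wrist'):print(r)
im,W=snap('side');save(im,'s4.png')
for r in trace('tub1_mid','side')[:5]:
  q=W[r['pixels']];q=q[~np.isnan(q[:,0])&(q[:,2]>45)];print(r['p'],np.round(r['bbox']),np.median(q,0).round())
```

```text
[[433.6, 44.2, 46.6, 431.7, 54.1], [600.9, 49.2, 48.3, 592.6, 47.2], [441.1, 25.8, 26.7, 442.1, 24.0]]
[[433.2, 46.7, 45.2, 431.4, 56.3], [595.5, 51.5, 46.9, 587.5, 49.6], [440.5, 28.8, 25.9, 441.5, 27.0]]
[430.98398478  45.19779641 117.76291215]
{'bbox': [515.2, 235.5, 88.4, 104.4], 'p': 0.77}
{'bbox': [292.9, 232.0, 96.9, 102.3], 'p': 0.4}
0.74 [270. 221.  19.  24.] [595.  58.  58.]
```

View pics/w4.png

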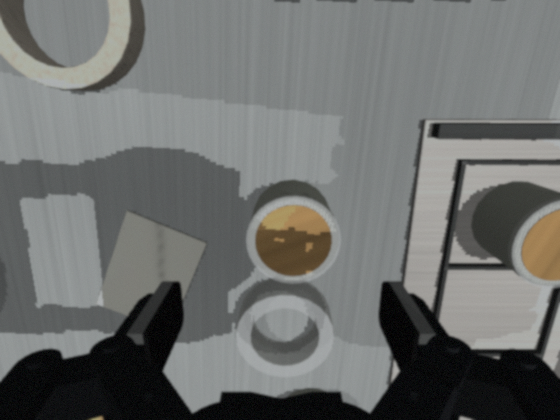

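w4 shows a tub standing in bay0 (540,245) and the next tub at (293,238) with the tape roll just below it. I pick that one now.

Run:
```python
from h import *
plan([(433.5,43.8,65,93,1,0,40),(433.5,43.8,28,93,1,1,20),(433.5,43.8,28,93,0,4),(433.5,43.8,110,93,0,0,40),(602,-26.5,100,93,0,0),(602,-26.5,60,93,0,0,25),(602,-26.5,35,93,0,2,12)])
```

```text
[[1,-0.0007,-0.0002,0.0263,0.001],[1,-0.0007,-0.0002,0.0264,0.001],[1,0,0,0.0185,-0],[1,0,0,0.0185,-0],[1,0,0,0,0],[0,0,0,-0,-0.0001],[0,0,0,0,0],[0,0,0,0,0]]
[[0,0,0,0,0],[0,0,0,0,0],[0,0,0,-0.0273,0],[0,0,0,-0.0274,0],[0,0,0,-0.0273,0],[0,-0.0197,0.0411,0.0025,0],[0,-0.0198,0.0412,0.0025,0],[0,-0.0197,0.0411,0.0025,0]]
[[0,-0.0198,0.0412,0.0025,0],[0,0,-0,0.02,0],[0,0,-0,0.02,0],[0,0,-0,0.0083,0],[0,0,-0,0.0083,0],[0,0,-0,0.0084,0],[0,0,0,0,0],[0,0,0,0,0]]
```

move_arm(targets=[[1, -0.0007, -0.0002, 0.0263, 0], [1, -0.0007, -0.0002, 0.0264, 0], [1, 0, 0, 0.0185, 0], [1, 0, 0, 0.0185, 0], [1, 0, 0, 0, 0], [0, 0, 0, 0, 0], [0, 0, 0, 0, 0], [0, 0, 0, 0, 0]])

```text
clock: 11.08
ee_pos: [432.8, 43.8, 28.7]
tcp_rot: [179.9, 0.0, 93.1]
wrist_force: [0.6, 0.6, 8.6]
grip_width: 0.659
```

move_arm(targets=[[0, 0, 0, 0, 0], [0, 0, 0, 0, 0], [0, 0, 0, -0.0273, 0], [0, 0, 0, -0.0274, 0], [0, 0, 0, -0.0273, 0], [0, -0.0197, 0.0411, 0.0025, 0], [0, -0.0198, 0.0412, 0.0025, 0], [0, -0.0197, 0.0411, 0.0025, 0]])

```text
clock: 12.08
ee_pos: [559.7, -9.3, 103.1]
tcp_rot: [179.9, 0.0, 93.1]
wrist_force: [0.5, -0.3, -2.6]
grip_width: 0.66
```

move_arm(targets=[[0, -0.0198, 0.0412, 0.0025, 0], [0, 0, 0, 0.02, 0], [0, 0, 0, 0.02, 0], [0, 0, 0, 0.0083, 0], [0, 0, 0, 0.0083, 0], [0, 0, 0, 0.0074, 0], [0, 0, 0, 0, 0]])

```text
clock: 12.95
ee_pos: [600.4, -26.1, 35.6]
tcp_rot: [-180.0, -0.0, 93.1]
wrist_force: [0.3, -0.4, -2.3]
grip_width: 0.663
```

Run:
```python
from h import *
im,W=snap('side');save(im,'s5.png')
print(get_state()['ee_pos'],get_state()['wrist_force'])
for r in trace('tub1_mid','side')[:5]:
  q=W[r['pixels']];q=q[~np.isnan(q[:,0])&(q[:,2]>45)];print(r['p'],np.round(r['bbox']),np.median(q,0).round())
```

```text
[600.59729951 -26.15932822  35.87640635] [ 0.22227704  0.72531202 -1.55095684]
0.84 [270. 221.  20.  24.] [594.  56.  58.]
0.46 [365. 169.  82.  43.] [ 485. -246.   47.]
```

move_arm(targets=[[0, 0, 0, 0.001, 0], [1, 0, 0, 0, 0], [1, 0, 0, 0, 0], [1, 0, 0, 0, 0], [1, 0, 0, 0, 0], [1, 0, 0, -0.028, 0], [1, 0, 0, -0.028, 0], [1, 0, 0, -0.0276, 0]])

```text
clock: 14.05
ee_pos: [600.5, -26.2, 119.2]
tcp_rot: [-180.0, -0.0, 93.1]
wrist_force: [0.4, 0.6, -0.3]
grip_width: 0.999
```

Run:
```python
from h import *
plan([(463.3,-149.5,130,93,1,1)])
```

```text
[[1,-0.0289,-0.0359,-0.0027,0.0005],[1,-0.029,-0.0359,-0.0027,0.0005],[1,-0.029,-0.0359,-0.0027,0.0005],[1,-0.0289,-0.0359,-0.0027,0.0005],[1,0,0,0,0]]
```

move_arm(targets=[[1, -0.0289, -0.0359, -0.0027, 0], [1, -0.029, -0.0359, -0.0027, 0], [1, -0.029, -0.0359, -0.0027, 0], [1, -0.0289, -0.0359, -0.0027, 0], [1, 0, 0, 0, 0], [1, 0, 0, 0, 0]])

```text
clock: 14.8
ee_pos: [463.9, -149.7, 129.4]
tcp_rot: [180.0, 0.0, 93.1]
wrist_force: [-0.1, -0.4, 0.1]
grip_width: 1.0
```

Run:
```python
from h import *
T=Twc('wrist');im,W=snap('wrist');save(im,'w5.png');print(tubs(im,T),tubs(im,T,56))
x,y=463.3,-149.5
plan([(x,y,65,93,1,0,40),(x,y,28,93,1,1,20),(x,y,28,93,0,4),(x,y,110,93,0,0,40),(606.5,-107.4,100,93,0,0),(606.5,-107.4,60,93,0,0,25),(606.5,-107.4,35.5,93,0,2,12)])
```

```text
[[601.3, -27.9, 47.8, 597.7, -28.6], [291.2, -152.4, 120.2, 295.7, -145.9], [463.5, -149.5, 47.0, 463.5, -148.9]] [[597.2, -29.1, 46.4, 593.7, -29.7], [295.9, -150.0, 116.8, 300.3, -143.7], [463.4, -147.2, 45.6, 463.4, -146.6]]
[[1,-0,-0.0004,0.0321,0.0011],[1,-0.0001,-0.0004,0.0321,0.0011],[1,0,-0,0.0185,-0],[1,0,-0,0.0185,-0],[1,0,0,0,0],[0,0,-0,0,-0.0001],[0,0,0,0,0],[0,0,0,0,0]]
[[0,0,0,0,0],[0,0,0,0,0],[0,0,-0,-0.0273,0],[0,0,-0,-0.0273,0],[0,0,-0,-0.0274,0],[0,0.0115,0.0484,0.0033,0],[0,0.0115,0.0484,0.0034,0],[0,0.0116,0.0484,0.0033,0]]
[[0,-0,-0,0.02,0],[0,-0,-0,0.02,0],[0,-0,-0,0.0082,0],[0,-0,-0,0.0082,0],[0,-0,-0,0.0081,0],[0,0,0,0,0],[0,0,0,0,0]]
```

View pics/w5.png

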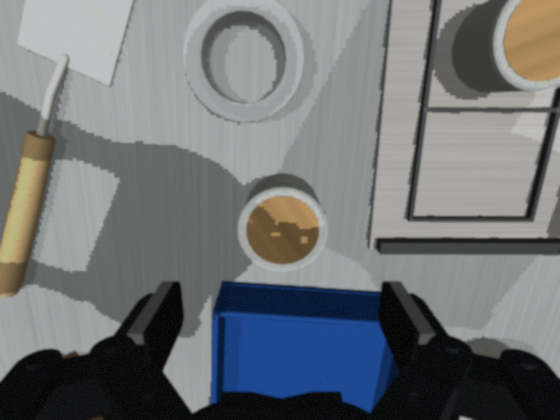

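The tub is at (283,230), clear of the crate. The tub in bay1 is at about (540,40), and bay2 is empty.

move_arm(targets=[[1, 0, -0.0004, 0.0321, 0], [1, 0, -0.0004, 0.0321, 0], [1, 0, 0, 0.0185, 0], [1, 0, 0, 0.0185, 0], [1, 0, 0, 0, 0], [0, 0, 0, 0, 0], [0, 0, 0, 0, 0], [0, 0, 0, 0, 0]])

```text
clock: 15.85
ee_pos: [463.3, -149.6, 29.0]
tcp_rot: [179.9, 0.0, 93.1]
wrist_force: [0.1, 3.8, 8.0]
grip_width: 0.663
```

move_arm(targets=[[0, 0, 0, 0, 0], [0, 0, 0, 0, 0], [0, 0, 0, -0.0273, 0], [0, 0, 0, -0.0273, 0], [0, 0, 0, -0.0274, 0], [0, 0.0115, 0.0484, 0.0033, 0], [0, 0.0115, 0.0484, 0.0034, 0], [0, 0.0116, 0.0484, 0.0033, 0]])

```text
clock: 16.85
ee_pos: [607.4, -106.6, 100.9]
tcp_rot: [179.9, 0.0, 93.1]
wrist_force: [0.1, -1.3, -1.8]
grip_width: 0.662
```

move_arm(targets=[[0, 0, 0, 0.02, 0], [0, 0, 0, 0.02, 0], [0, 0, 0, 0.0082, 0], [0, 0, 0, 0.0082, 0], [0, 0, 0, 0.008, 0], [0, 0, 0, 0, 0]])

```text
clock: 17.6
ee_pos: [605.9, -107.3, 35.5]
tcp_rot: [180.0, 0.0, 93.1]
wrist_force: [1.1, 0.3, -2.1]
grip_width: 0.663
```

Run:
```python
from h import *
print(get_state()['ee_pos'],get_state()['wrist_force'])
```

```text
[ 605.90261232 -107.29445669   35.49667959] [ 1.12095532  0.30939122 -2.07633707]
```

move_arm(targets=[[0, 0, 0, 0.001, 0], [1, 0, 0, 0, 0], [1, 0, 0, 0, 0], [1, 0, 0, 0, 0], [1, 0, 0, 0, 0], [1, 0, 0, -0.028, 0], [1, 0, 0, -0.028, 0], [1, 0, 0, -0.04, 0]])

```text
clock: 18.6
ee_pos: [605.2, -107.1, 130.9]
tcp_rot: [-179.9, -0.0, 93.1]
wrist_force: [0.4, -0.1, -0.1]
grip_width: 0.999
```

Run:
```python
from h import *
plan([(520,270,410,93,1,2)])
```

```text
[[1,0.0423,-0.0072,-0.031,0.0002],[1,0.0424,-0.0072,-0.031,0.0002],[1,0.0423,-0.0072,-0.031,0.0002],[1,0.0424,-0.0072,-0.031,0.0002],[1,0.0423,-0.0072,-0.031,0.0002],[1,0.0423,-0.0072,-0.031,0.0002],[1,0.0424,-0.0072,-0.031,0.0002],[1,0.0423,-0.0073,-0.0311,0.0002]]
[[1,0.0424,-0.0072,-0.031,0.0002],[1,0,0,0,0],[1,0,0,0,0]]
```

move_arm(targets=[[1, 0.0423, -0.0072, -0.031, 0], [1, 0.0424, -0.0072, -0.031, 0], [1, 0.0423, -0.0072, -0.031, 0], [1, 0.0424, -0.0072, -0.031, 0], [1, 0.0423, -0.0072, -0.031, 0], [1, 0.0423, -0.0072, -0.031, 0], [1, 0.0424, -0.0072, -0.031, 0], [1, 0.0423, -0.0073, -0.0311, 0]])

```text
clock: 19.6
ee_pos: [529.1, 229.1, 379.8]
tcp_rot: [180.0, -0.0, 93.1]
wrist_force: [0.5, -0.2, -0.6]
grip_width: 1.001
```

move_arm(targets=[[1, 0.0424, -0.0072, -0.031, 0], [1, 0, 0, 0, 0], [1, 0, 0, 0, 0], [1, 0, 0, 0, 0]])

```text
clock: 20.1
ee_pos: [520.3, 268.8, 408.8]
tcp_rot: [-179.9, 0.0, 93.0]
wrist_force: [0.2, -0.1, -0.5]
grip_width: 1.001
```

Run:
```python
from h import *
T=Twc('wrist');im,W=snap('wrist');save(im,'w6.png');np.savez('w6.npz',im=im,W=W,T=T);print(get_state()['ee_pos'],tubs(im,T,56))
```

```text
[520.33125983 268.84305734 408.87370661] [[832.1, 456.5, 86.7, 828.5, 457.1], [596.4, 52.1, 44.8, 596.5, 52.3], [599.3, -27.9, 44.6, 599.2, -27.3], [604.3, -108.1, 44.2, 604.2, -108.0]]
```

View pics/w6.png

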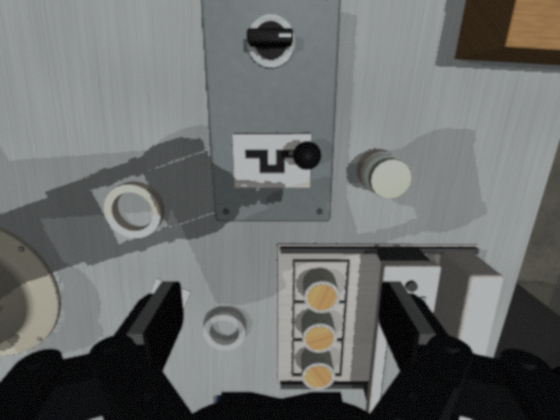

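All three tubs stand in the bays at (322,297), (319,338) and (318,376). The ball is at (307,155) and the key at (270,38).

Run:
```python
from h import *
z=np.load('w6.npz');im,W,T=z['im'],z['W'],z['T'];h=cv2.cvtColor(im,cv2.COLOR_RGB2HSV);V=h[...,2]
big((V>150)&(h[...,1]<40),(226,126,318,195),'gate',T,130)
big(V<45,(285,135,330,175),'ball',T,180)
big((V<38),(242,22,298,56),'keybar',T,164)
for n in('lever_ball','key_grip'):
    for r in trace(n,'wrist')[:2]:
        m=r['pixels'];q=W[m];q=q[~np.isnan(q[:,0])];print(n,r['p'],np.round(r['bbox']),np.percentile(q,[5,50,95],axis=0).round(1).tolist())
q=W[22:56,240:300].reshape(-1,3);q=q[(q[:,2]>158)&(q[:,2]<170)].astype(np.float32)
print(len(q),cv2.minAreaRect(q[:,:2]),q.mean(0))
c=cv2.resize(im[10:200,190:350],(640,760),interpolation=cv2.INTER_CUBIC)[:600];save(c,'c6.png')
```

```text
gate 2314 rect [506.7 280.9] [91.5 61.3] 3.0 mean [501.3 282.4]
ball 597 rect [541.3 295.7] [34.8 27.4] 28.0 mean [543.1 297.8]
keybar 763 rect [499.8 408.9] [42.2 25.1] 7.3 mean [497.9 407.7]
lever_ball 0.94 [303. 157.  32.  30.] [[530.8, 286.9, 182.1], [543.0, 298.9, 191.4], [555.1, 310.1, 195.7]]
lever_ball 0.36 [388. 333. 224. 175.] [[539.7, -144.6, 5.9], [689.4, 57.9, 17.7], [831.3, 130.5, 107.3]]
key_grip 0.75 [270.  38.  46.  38.] [[481.1, 396.3, 138.1], [500.1, 407.6, 163.6], [518.9, 424.5, 166.2]]
key_grip 0.3 [320. 369.  35.  41.] [[577.3, -126.8, 23.5], [600.7, -94.5, 57.1], [626.9, -78.6, 59.0]]Traceback (most recent call last):
  File "<stdin>", line 10, in <module>
cv2.error: OpenCV(4.12.0) /io/opencv/modules/imgproc/src/convhull.cpp:143: error: (-215:Assertion failed) total >= 0 && (depth == CV_32F || depth == CV_32S) in function 'convexHull'
```

Run:
```python
from h import *
plan([(543.5,297.5,250,93,1),(543.5,297.5,173,93,1,1,35),(543.5,297.5,173,93,0,5)])
```

```text
[[1,0.0091,0.0082,0.0531,0.0003],[1,0.0091,0.0082,0.053,0.0003],[1,0.009,0.0082,0.0531,0.0003],[1,0,-0,0.0257,-0],[1,0,-0,0.0256,-0],[1,0,-0,0.0257,-0],[1,0,0,0,0],[0,0,-0,-0,-0.0001]]
[[0,0,0,0,0],[0,0,0,0,0],[0,0,0,0,0],[0,0,0,0,0],[0,0,0,0,0]]
```

move_arm(targets=[[1, 0.0091, 0.0082, 0.0531, 0], [1, 0.0091, 0.0082, 0.053, 0], [1, 0.009, 0.0082, 0.0531, 0], [1, 0, 0, 0.0257, 0], [1, 0, 0, 0.0256, 0], [1, 0, 0, 0.0257, 0], [1, 0, 0, 0, 0], [1, 0, 0, 0, 0]])

```text
clock: 21.25
ee_pos: [543.9, 298.3, 174.4]
tcp_rot: [179.9, -0.0, 93.1]
wrist_force: [0.1, -0.4, -0.1]
grip_width: 1.001
```

move_arm(targets=[[0, 0, 0, 0, 0], [0, 0, 0, 0, 0], [0, 0, 0, 0, 0], [0, 0, 0, 0, 0], [0, 0, 0, 0, 0], [0, 0, 0, 0, 0]])

```text
clock: 22.0
ee_pos: [543.9, 298.6, 174.2]
tcp_rot: [179.9, -0.0, 93.1]
wrist_force: [0.8, 1.0, 6.1]
grip_width: 0.317
```

move_arm(targets=[[0, 0, 0.002, 0, 0], [0, 0, 0, 0, 0]])

```text
clock: 22.25
ee_pos: [545.4, 298.5, 173.9]
tcp_rot: [180.0, -0.0, 93.1]
wrist_force: [-0.9, 0.7, 6.4]
grip_width: 0.318
```

move_arm(targets=[[0, 0, 0.002, 0, 0], [0, 0, 0, 0, 0]])

```text
clock: 22.5
ee_pos: [547.0, 298.5, 173.5]
tcp_rot: [-179.9, 0.0, 93.1]
wrist_force: [-5.0, 0.3, 5.7]
grip_width: 0.318
```

move_arm(targets=[[0, 0, 0.002, 0, 0], [0, 0, 0, 0, 0], [0, 0, 0, 0, 0]])

```text
clock: 22.88
ee_pos: [548.4, 298.5, 173.1]
tcp_rot: [-179.9, 0.0, 93.1]
wrist_force: [-4.8, 0.9, 3.4]
grip_width: 0.315
```

move_arm(targets=[[0, -0.0003, -0.0066, -0.0016, 0], [0, -0.0003, -0.0066, -0.0014, 0], [0, -0.0003, -0.0066, -0.0012, 0], [0, -0.0003, -0.0065, -0.0009, 0], [0, 0, 0, 0, 0], [0, 0, 0, 0, 0]])

```text
clock: 23.62
ee_pos: [523.6, 296.4, 179.5]
tcp_rot: [179.9, -0.0, 93.1]
wrist_force: [1.9, 1.5, 7.1]
grip_width: 0.316
```

move_arm(targets=[[0, -0.004, 0, 0, 0], [0, -0.004, 0, 0, 0], [0, 0, 0, 0, 0]])

```text
clock: 24.0
ee_pos: [524.5, 288.4, 179.9]
tcp_rot: [179.8, -0.1, 93.1]
wrist_force: [1.9, 1.3, 12.5]
grip_width: 0.313
```

move_arm(targets=[[0, -0.005, -0.0007, -0.001, 0], [0, -0.005, -0.0006, -0.0005, 0], [0, -0.005, -0.0006, 0, 0], [0, -0.005, 0, 0.0003, 0], [0, -0.0015, 0, 0.0003, 0], [0, 0, 0, 0, 0]])

```text
clock: 24.75
ee_pos: [522.7, 266.3, 179.5]
tcp_rot: [-180.0, 0.0, 93.1]
wrist_force: [-0.8, 0.5, 4.0]
grip_width: 0.317
```

move_arm(targets=[[0, 0, -0.005, 0, 0], [0, 0, -0.005, 0, 0], [0, 0, 0, 0, 0]])

```text
clock: 25.12
ee_pos: [513.7, 266.3, 180.6]
tcp_rot: [179.8, -0.0, 93.1]
wrist_force: [1.3, 0.7, 14.5]
grip_width: 0.317
```

move_arm(targets=[[0, 0, -0.0055, -0.001, 0], [0, 0, -0.0055, 0, 0], [0, 0, -0.0055, 0.0005, 0], [0, 0, -0.0055, 0.0008, 0], [0, 0, 0, 0, 0], [0, 0, 0, 0, 0]])

```text
clock: 25.88
ee_pos: [491.0, 264.8, 180.2]
tcp_rot: [179.9, -0.0, 93.2]
wrist_force: [-2.6, -1.4, 20.7]
grip_width: 0.312
```

move_arm(targets=[[0, 0.005, 0, 0, 0], [0, 0.005, 0, 0, 0], [0, 0, 0, 0, 0]])

```text
clock: 26.25
ee_pos: [490.6, 275.2, 180.6]
tcp_rot: [179.9, -0.0, 93.2]
wrist_force: [-3.9, -0.8, 27.3]
grip_width: 0.316
```

move_arm(targets=[[0, 0.005, 0.0002, -0.0012, 0], [0, 0.005, 0.0002, -0.0008, 0], [0, 0.005, 0.0002, 0, 0], [0, 0.004, 0.0002, 0, 0], [0, 0, 0, 0, 0], [0, 0, 0, 0, 0]])

```text
clock: 27.0
ee_pos: [489.9, 293.7, 180.9]
tcp_rot: [-180.0, 0.0, 93.1]
wrist_force: [-0.7, -0.2, -0.1]
grip_width: 0.314
```

move_arm(targets=[[0, 0, -0.006, 0.0005, 0], [0, 0, -0.006, 0.001, 0], [0, 0, 0, 0, 0]])

```text
clock: 27.38
ee_pos: [477.5, 293.1, 180.0]
tcp_rot: [-180.0, -0.0, 93.1]
wrist_force: [-1.5, 0.1, 7.0]
grip_width: 0.318
```

move_arm(targets=[[0, 0, -0.005, 0.0009, 0], [0, 0, -0.005, 0.0011, 0], [0, 0, -0.004, 0.001, 0], [0, 0, 0, 0, 0], [0, 0, 0, 0, 0], [0, 0, 0, 0, 0]])

```text
clock: 28.12
ee_pos: [463.9, 292.5, 176.8]
tcp_rot: [-180.0, -0.0, 93.1]
wrist_force: [-1.8, 4.4, 6.3]
grip_width: 0.317
```

Run:
```python
from h import *
im,W=snap('side');save(im,'s7.png');cv2.imwrite('pics/s7c.png',cv2.resize(cv2.imread('pics/s7.png')[110:370,130:450],(720,585),interpolation=cv2.INTER_CUBIC))
print(get_state()['ee_pos'],get_state()['wrist_force'])
```

```text
[463.85456654 292.50812649 176.81892502] [-1.71961473  4.24769075  7.79280083]
```

View pics/s7c.png

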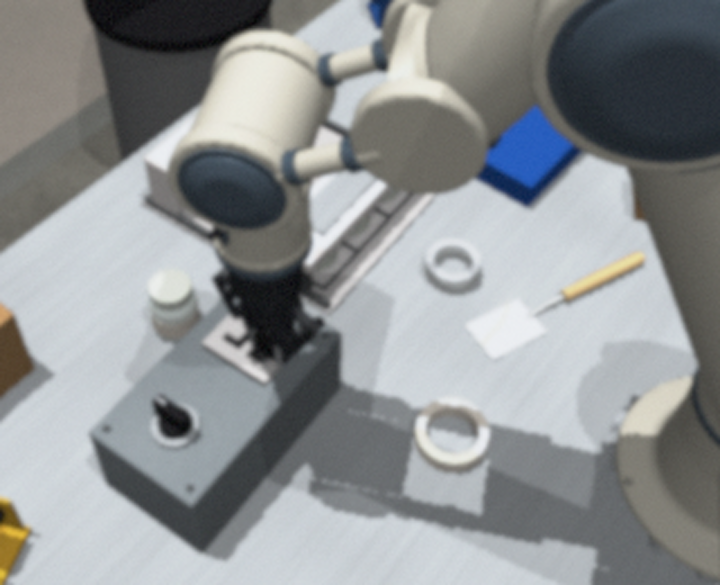

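Hood is forward over the bays and the arm is at the seal end of the gate. I release and go to the key, with the yaw turning to 183.

move_arm(targets=[[1, 0, 0, 0, 0], [1, 0, 0, 0, 0], [1, 0, 0, 0, 0], [1, 0, 0, 0, 0], [1, 0, 0, -0.03, 0], [1, 0, 0, -0.03, 0], [1, 0, 0, -0.03, 0], [1, 0, 0, -0.02, 0]])

```text
clock: 29.18
ee_pos: [464.4, 292.4, 288.1]
tcp_rot: [179.9, -0.0, 93.1]
wrist_force: [-0.1, 0.5, 0.9]
grip_width: 0.998
```

Run:
```python
from h import *
T=Twc('wrist');im,W=snap('wrist');save(im,'w8.png')
h=cv2.cvtColor(im,cv2.COLOR_RGB2HSV);V=h[...,2]
for r in trace('lever_ball','wrist')[:1]:
  v,u=np.where(r['pixels']);print(r['p'],ray(np.c_[u,v],T,180).mean(0))
for r in trace('key_grip','wrist')[:2]:
  v,u=np.where(r['pixels']);q=W[r['pixels']];q=q[np.nan_to_num(q[:,2])>158].astype(np.float32);print(r['p'],r['bbox'],len(q),q.mean(0) if len(q) else '',cv2.minAreaRect(q[:,:2]) if len(q)>5 else '')
plan([(500.2,409.5,270,183,1,2),(500.2,409.5,200,183,1,0,40),(500.2,409.5,150,183,1,1,20)])
```

```text
0.96 [463.36057319 292.26078358 180.        ]Traceback (most recent call last):
  File "<stdin>", line 7, in <module>
cv2.error: OpenCV(4.12.0) /io/opencv/modules/imgproc/src/convhull.cpp:143: error: (-215:Assertion failed) total >= 0 && (depth == CV_32F || depth == CV_32S) in function 'convexHull'
```

View pics/w8.png

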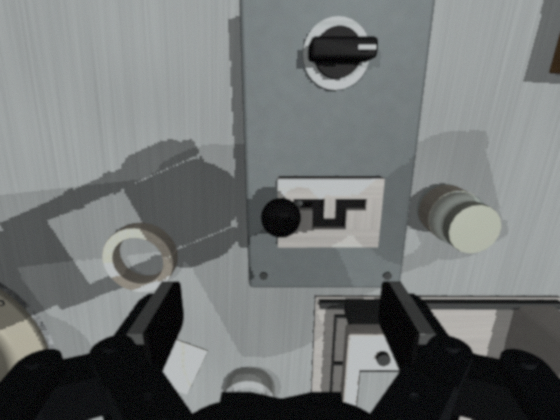

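The lever is at the seal end (282,218) and the hood is over the bays. The key bar spans (308,50) to (378,46).

Run:
```python
from h import *
T=Twc('wrist');print(ray([[308,47],[378,46],[343,47],[337,53]],T,164).round(1))
print(ray([[337,53]],T,130).round(1))
plan([(500.5,409.5,290,183,1,2),(500.5,409.5,200,183,1,0,45),(500.5,409.5,150,183,1,2,25)])
```

```text
[[475.6 409.4 164. ]
 [522.8 412.5 164. ]
 [499.3 410.7 164. ]
 [495.6 406.8 164. ]]
[[500.5 411.2 130. ]]
[[1,0.0115,0.0042,-0.0003,-0.1569],[1,0.0107,0.006,-0.0003,-0.1569],[1,0.0096,0.0076,-0.0003,-0.1569],[1,0.0083,0.009,-0.0003,-0.1569],[1,0.0068,0.0102,-0.0003,-0.1569],[1,0.0052,0.0111,-0.0002,-0.1569],[1,0.0034,0.0118,-0.0003,-0.1569],[1,0.0015,0.0121,-0.0002,-0.1569]]
[[1,-0.0005,0.0122,-0.0003,-0.1569],[1,-0.0024,0.012,-0.0002,-0.1569],[1,0,0,0,0],[1,0,0,0,0],[1,0,0,0.045,0],[1,0,0,0.045,0],[1,0,0,0.025,0],[1,0,0,0.025,0]]
[[1,0,0,0,0],[1,0,0,0,0]]
```

move_arm(targets=[[1, 0.0115, 0.0042, -0.0003, -0.1569], [1, 0.0107, 0.006, -0.0003, -0.1569], [1, 0.0096, 0.0076, -0.0003, -0.1569], [1, 0.0083, 0.009, -0.0003, -0.1569], [1, 0.0068, 0.0102, -0.0003, -0.1569], [1, 0.0052, 0.0111, -0.0002, -0.1569], [1, 0.0034, 0.0118, -0.0003, -0.1569], [1, 0.0015, 0.0121, -0.0002, -0.1569]])

```text
clock: 30.32
ee_pos: [492.7, 386.1, 287.4]
tcp_rot: [-179.9, -0.1, 165.3]
wrist_force: [0.8, 0.3, -0.0]
grip_width: 0.999
```

move_arm(targets=[[1, -0.0005, 0.0122, -0.0003, -0.1569], [1, -0.0024, 0.013, -0.0002, -0.1569], [1, 0, 0, 0, 0], [1, 0, 0, 0, 0], [1, 0, 0, 0.045, 0], [1, 0, 0, 0.045, 0], [1, 0, 0, 0, 0]])

```text
clock: 31.2
ee_pos: [498.6, 408.7, 196.6]
tcp_rot: [-179.8, -0.3, -177.1]
wrist_force: [0.6, 1.2, 1.2]
grip_width: 1.002
```

move_arm(targets=[[1, 0, 0, 0.025, 0], [1, 0, 0, 0.025, 0], [1, 0, 0, 0, 0], [0, 0, 0, 0, 0], [0, 0, 0, 0, 0], [0, 0, 0, 0, 0], [0, 0, 0, 0, 0], [0, 0, 0, 0, 0]])

```text
clock: 32.2
ee_pos: [500.4, 410.6, 150.0]
tcp_rot: [180.0, 0.0, -177.0]
wrist_force: [-1.7, 0.5, 6.0]
grip_width: 0.158
```

move_arm(targets=[[0, 0, 0, 0, 0], [0, 0, 0, 0, 0.1]])

```text
clock: 32.45
ee_pos: [500.4, 410.7, 150.0]
tcp_rot: [180.0, 0.0, 177.2]
wrist_force: [-2.4, 1.9, 5.1]
grip_width: 0.155
```

move_arm(targets=[[0, 0, 0, 0, 0.15], [0, 0, 0, 0, 0.15], [0, 0, 0, 0, 0.15], [0, 0, 0, 0, 0.15], [0, 0, 0, 0, 0.15], [0, 0, 0, 0, 0.1], [0, 0, 0, 0, 0.05], [0, 0, 0, 0, 0]])

```text
clock: 33.45
ee_pos: [500.7, 411.2, 150.0]
tcp_rot: [179.9, -0.0, 125.7]
wrist_force: [-0.4, 4.9, 2.9]
grip_width: 0.15
```

```bash
python3 -c "
from h import *
s=get_state();print(s['wrist_force'],s['wrist_torque'],s['tcp_rot'],s['grip_width'])"
```

```text
[-0.37379315  4.93564744  2.88590712] [0.8049313  0.07819622 0.14361664] [ 1.79892365e+02 -3.81437620e-02  1.25676096e+02] 0.14965662646280523
```

move_arm(targets=[[0, 0, 0, 0, 0.03], [0, 0, 0, 0, 0], [0, 0, 0, 0, 0]])

```text
clock: 33.83
ee_pos: [500.7, 411.2, 150.0]
tcp_rot: [179.9, -0.0, 124.1]
wrist_force: [-0.9, 4.5, 2.5]
grip_width: 0.153
```

```bash
python3 -c "
from h import *
s=get_state();print(s['wrist_force'],s['wrist_torque'],s['tcp_rot'],s['grip_width'])"
```

```text
[-0.9278559   4.47917035  2.51971589] [0.852477   0.09583842 1.24603493] [ 1.79891170e+02 -2.41840072e-02  1.24059872e+02] 0.15270934008963408
```

The torque jumped to 1.25 N m, so the switch is on its stop. I turn it back and release.

move_arm(targets=[[0, 0, 0, 0, -0.15], [0, 0, 0, 0, -0.15], [0, 0, 0, 0, -0.15], [0, 0, 0, 0, -0.15], [0, 0, 0, 0, -0.15], [0, 0, 0, 0, -0.15], [0, 0, 0, 0, -0.12], [0, 0, 0, 0, 0]])

```text
clock: 34.83
ee_pos: [500.5, 410.6, 150.0]
tcp_rot: [180.0, 0.0, -177.5]
wrist_force: [-2.0, 1.2, 6.1]
grip_width: 0.151
```

move_arm(targets=[[1, 0, 0, 0, 0], [1, 0, 0, 0, 0], [1, 0, 0, 0, 0], [1, 0, 0, 0, 0], [1, 0, 0, -0.035, 0], [1, 0, 0, -0.04, 0], [1, 0, 0, -0.04, 0], [1, 0, 0, -0.03, 0]])

```text
clock: 35.83
ee_pos: [500.5, 410.4, 296.3]
tcp_rot: [180.0, 0.1, -177.6]
wrist_force: [-0.1, 0.0, 0.6]
grip_width: 0.999
```

Run:
```python
from h import *
plan([(463.5,292.4,290,93,1,2),(463.5,292.4,220,93,1,0,45),(463.5,292.4,174,93,1,2,25)])
im,W=snap('side');save(im,'s9.png');
for r in trace('key_grip','side')[:1]:
  q=W[r['pixels']];q=q[np.nan_to_num(q[:,2])>155];print(r['p'],r['bbox'],q[q[:,0].argmin()],q[q[:,0].argmax()])
```

```text
[[1,0.0042,-0.0116,0.0006,0.1561],[1,0.0023,-0.0121,0.0006,0.1561],[1,0.0004,-0.0124,0.0006,0.1561],[1,-0.0015,-0.0123,0.0006,0.1561],[1,-0.0034,-0.0119,0.0006,0.1561],[1,-0.0052,-0.0112,0.0007,0.1561],[1,-0.0069,-0.0103,0.0006,0.1561],[1,-0.0084,-0.0091,0.0007,0.1561]]
[[1,-0.0097,-0.0077,0.0006,0.1561],[1,-0.0107,-0.006,0.0007,0.1561],[1,0,0,0,0],[1,0,0,0,0],[1,-0,-0,0.035,-0.0001],[1,-0,-0,0.035,-0.0001],[1,-0,-0,0.023,0],[1,-0,-0,0.023,0]]
[[1,0,0,0,0],[1,0,0,0,0]]
0.77 [207.6, 296.9, 17.6, 22.4] [477.78447682 405.80942317 159.91322922] [521.81867779 410.87316897 166.11446576]
```

move_arm(targets=[[1, 0.0042, -0.0116, 0.0006, 0.1561], [1, 0.0023, -0.0121, 0.0006, 0.1561], [1, 0.0004, -0.0124, 0.0006, 0.1561], [1, -0.0015, -0.0123, 0.0006, 0.1561], [1, -0.0034, -0.0119, 0.0006, 0.1561], [1, -0.0052, -0.0112, 0.0007, 0.1561], [1, -0.0069, -0.0103, 0.0006, 0.1561], [1, -0.0084, -0.0091, 0.0007, 0.1561]])

```text
clock: 36.92
ee_pos: [470.4, 315.3, 288.7]
tcp_rot: [-179.9, 0.0, 110.6]
wrist_force: [-0.5, 0.1, 0.9]
grip_width: 1.001
```

move_arm(targets=[[1, -0.0097, -0.0077, 0.0006, 0.1561], [1, -0.0107, -0.006, 0.0007, 0.1561], [1, 0, 0, 0, 0], [1, 0, 0, 0, 0], [1, 0, 0, 0.035, 0], [1, 0, 0, 0.035, 0], [1, 0, 0, 0.023, 0], [1, 0, 0, 0.022, 0]])

```text
clock: 37.92
ee_pos: [463.4, 292.8, 172.0]
tcp_rot: [-180.0, 0.0, 93.2]
wrist_force: [0.6, -0.2, 0.6]
grip_width: 1.003
```

move_arm(targets=[[1, 0, 0, 0, 0], [0, 0, 0, 0, 0], [0, 0, 0, 0, 0], [0, 0, 0, 0, 0], [0, 0, 0, 0, 0], [0, 0, 0, 0, 0], [0, 0, 0, 0, 0]])

```text
clock: 38.8
ee_pos: [464.0, 292.7, 174.0]
tcp_rot: [179.9, -0.1, 93.0]
wrist_force: [0.5, 1.6, 6.6]
grip_width: 0.32
```

move_arm(targets=[[0, 0, 0.0066, -0.0018, 0], [0, 0, 0.0066, -0.0016, 0], [0, 0, 0.0066, -0.0013, 0], [0, -0.0003, 0.0064, -0.0009, 0], [0, 0, 0, 0, 0], [0, 0, 0, 0, 0]])

```text
clock: 39.55
ee_pos: [488.9, 293.4, 178.8]
tcp_rot: [-179.9, -0.0, 93.0]
wrist_force: [-6.3, 0.3, 6.7]
grip_width: 0.316
```

move_arm(targets=[[0, -0.005, 0, 0, 0], [0, -0.005, 0, 0, 0], [0, 0, 0, 0, 0]])

```text
clock: 39.92
ee_pos: [489.5, 283.3, 179.2]
tcp_rot: [-179.9, -0.0, 93.0]
wrist_force: [-7.6, 0.8, 13.7]
grip_width: 0.314
```

move_arm(targets=[[0, -0.005, 0, -0.0012, 0], [0, -0.005, 0, 0, 0], [0, -0.005, 0, 0, 0], [0, -0.0035, 0, 0, 0], [0, 0, 0, 0, 0], [0, 0, 0, 0, 0]])

```text
clock: 40.67
ee_pos: [491.1, 265.0, 179.8]
tcp_rot: [180.0, 0.0, 93.0]
wrist_force: [2.2, 2.9, -4.6]
grip_width: 0.313
```

move_arm(targets=[[0, 0, 0.005, -0.0006, 0], [0, 0, 0.005, -0.0004, 0], [0, 0, 0, 0, 0]])

```text
clock: 41.05
ee_pos: [501.5, 265.4, 180.4]
tcp_rot: [-180.0, 0.0, 93.0]
wrist_force: [2.6, 0.7, -9.9]
grip_width: 0.319
```

Now to x≈522.5, then +y.

move_arm(targets=[[0, 0, 0.0055, 0.0008, 0], [0, 0, 0.0055, 0.0006, 0], [0, 0, 0.005, 0, 0], [0, 0, 0.005, 0, 0], [0, 0, 0, 0, 0], [0, 0, 0, 0, 0]])

```text
clock: 41.8
ee_pos: [522.2, 266.6, 179.6]
tcp_rot: [180.0, -0.0, 93.0]
wrist_force: [-0.9, 0.1, -2.4]
grip_width: 0.316
```

move_arm(targets=[[0, 0.005, 0, 0, 0], [0, 0.005, 0, 0, 0], [0, 0, 0, 0, 0]])

```text
clock: 42.18
ee_pos: [521.7, 277.2, 179.9]
tcp_rot: [179.9, -0.0, 93.0]
wrist_force: [-1.2, -1.5, 5.3]
grip_width: 0.315
```

move_arm(targets=[[0, 0.005, 0.0003, 0, 0], [0, 0.005, 0.0003, 0, 0], [0, 0.005, 0.0002, 0, 0], [0, 0.004, 0, 0, 0], [0, 0, 0, 0, 0], [0, 0, 0, 0, 0]])

```text
clock: 42.92
ee_pos: [521.1, 295.6, 179.3]
tcp_rot: [-180.0, -0.0, 93.0]
wrist_force: [-0.0, -0.5, -4.4]
grip_width: 0.312
```

move_arm(targets=[[0, 0, 0.007, 0.001, 0], [0, 0, 0.007, 0.0012, 0], [0, 0, 0, 0, 0]])

```text
clock: 43.3
ee_pos: [536.3, 296.7, 178.2]
tcp_rot: [179.9, -0.1, 93.0]
wrist_force: [-1.6, 2.1, 8.6]
grip_width: 0.317
```

To the open end (x≈549), then release and rise.

move_arm(targets=[[0, 0, 0.0055, 0.0014, 0], [0, 0, 0.005, 0.0014, 0], [0, 0, 0.003, 0.0012, 0], [0, 0, 0, 0, 0], [0, 0, 0, 0, 0], [0, 0, 0, 0, 0]])

```text
clock: 44.05
ee_pos: [549.3, 297.3, 173.7]
tcp_rot: [179.9, -0.0, 93.0]
wrist_force: [2.2, 2.7, 5.7]
grip_width: 0.316
```

move_arm(targets=[[1, 0, 0, 0, 0], [1, 0, 0, 0, 0], [1, 0, 0, 0, 0], [1, 0, 0, 0, 0], [1, 0, 0, -0.03, 0], [1, 0, 0, -0.04, 0], [1, 0, 0, -0.05, 0], [1, -0.01, 0, -0.05, 0]])

```text
clock: 45.05
ee_pos: [548.9, 287.2, 344.8]
tcp_rot: [-180.0, -0.0, 93.0]
wrist_force: [-0.1, 0.6, -0.2]
grip_width: 0.998
```

Run:
```python
from h import *
plan([(520,270,410,93,1,3)])
```

```text
[[1,-0.0078,-0.0149,-0.0326,0.0003],[1,-0.0079,-0.0149,-0.0326,0.0003],[1,0,0,0,0],[1,0,0,0,0],[1,0,0,0,0]]
```

move_arm(targets=[[1, -0.0078, -0.0149, -0.0326, 0], [1, -0.0079, -0.0149, -0.0326, 0], [1, 0, 0, 0, 0], [1, 0, 0, 0, 0]])

```text
clock: 45.55
ee_pos: [520.2, 269.8, 407.9]
tcp_rot: [-180.0, 0.0, 93.0]
wrist_force: [-0.5, -0.5, -0.1]
grip_width: 1.004
```

Run:
```python
from h import *
T=Twc('wrist');im,W=snap('wrist');save(im,'w10.png');print(get_state()['ee_pos'],tubs(im,T,56))
for r in trace('lever_ball','wrist')[:1]:
  v,u=np.where(r['pixels']);print(r['p'],ray(np.c_[u,v],T,180).mean(0))
```

```text
[520.21201906 269.78302181 407.44526054] [[832.4, 457.3, 88.4, 828.8, 457.4], [596.4, 52.0, 44.8, 596.4, 52.4], [599.4, -28.0, 44.4, 599.3, -27.5], [623.5, -117.8, 45.7, 622.9, -117.3]]
0.75 [547.24536186 294.201107   180.        ]
```

View pics/w10.png

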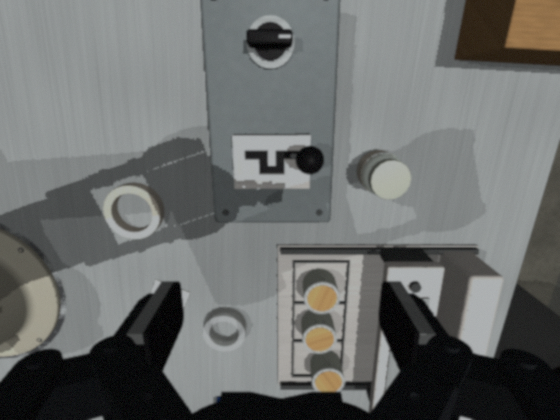

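The lever is at the open end (311,160), but the tub in bay2 (327,381) has been knocked some 20 mm. I take a closer look before gripping it.

Run:
```python
from h import *
plan([(560,100,300,93,1,0,60),(618,-140,220,93,1,2)])
```

```text
[[1,-0.0429,0.0077,0.0268,-0],[1,-0.0429,0.0077,0.0268,-0],[1,-0.0429,0.0077,0.0268,-0],[1,-0.043,0.0077,0.0269,-0],[1,-0.0485,0.0091,0.016,-0],[1,-0.0485,0.0091,0.016,-0],[1,-0.0486,0.0091,0.016,-0],[1,-0.0485,0.0091,0.016,-0]]
[[1,-0.0486,0.009,0.016,-0],[1,0,0,0,0],[1,0,0,0,0]]
```

move_arm(targets=[[1, -0.0429, 0.0077, 0.0268, 0], [1, -0.0429, 0.0077, 0.0268, 0], [1, -0.0429, 0.0077, 0.0268, 0], [1, -0.043, 0.0077, 0.0269, 0], [1, -0.0485, 0.0091, 0.016, 0], [1, -0.0485, 0.0091, 0.016, 0], [1, -0.0486, 0.0091, 0.016, 0], [1, -0.0485, 0.0091, 0.016, 0]])

```text
clock: 46.65
ee_pos: [606.6, -93.5, 235.6]
tcp_rot: [-179.9, -0.0, 93.0]
wrist_force: [0.5, 0.8, 0.8]
grip_width: 1.001
```

move_arm(targets=[[1, -0.0486, 0.009, 0.016, 0], [1, 0, 0, 0, 0], [1, 0, 0, 0, 0], [1, 0, 0, 0, 0]])

```text
clock: 47.15
ee_pos: [618.0, -139.0, 221.3]
tcp_rot: [-180.0, -0.0, 93.1]
wrist_force: [-0.3, -0.1, -0.4]
grip_width: 1.0
```

Run:
```python
from h import *
T=Twc('wrist');im,W=snap('wrist');save(im,'w11.png');print(get_state()['ee_pos'],tubs(im,T,56))
h=cv2.cvtColor(im,cv2.COLOR_RGB2HSV)
m=((h[...,0]<22)&(h[...,1]>90)&(h[...,2]>90)).astype(np.uint8)
m=cv2.erode(m,np.ones((5,5),np.uint8))
n,l,s,c=cv2.connectedComponentsWithStats(m)
for i in range(1,n):
  if s[i,4]>80:
    q=W[l==i];q=q[~np.isnan(q[:,0])&(q[:,2]>30)]
    if len(q)<50: continue
    A=np.c_[q[:,:2]-q[:,:2].mean(0),np.ones(len(q))];b=np.linalg.lstsq(A,q[:,2],rcond=None)[0];print(len(q),q.mean(0).round(1),b.round(3))
plan([(622.5,-117,65,93,1,0,45),(622.5,-117,36,93,1,1,15)])
```

```text
[ 618.07127856 -138.9945926   221.4322415 ] [[599.4, -25.9, 47.0, 599.3, -25.4], [622.8, -116.1, 46.8, 622.8, -115.6]]
2497 [599.4 -25.6  58.2] [-1.0000e-03  1.0000e-03  5.8184e+01]
1779 [ 622.7 -115.1   58.1] [3.0000e-03 6.0000e-03 5.8105e+01]
[[1,0.0054,0.0014,0.0391,0.0003],[1,0.0054,0.0014,0.0391,0.0003],[1,0.0055,0.0014,0.0391,0.0003],[1,0.0054,0.0014,0.0391,0.0003],[1,0,-0,0.0145,-0],[1,0,-0,0.0145,-0],[1,0,0,0,0]]
```

View pics/w11.png

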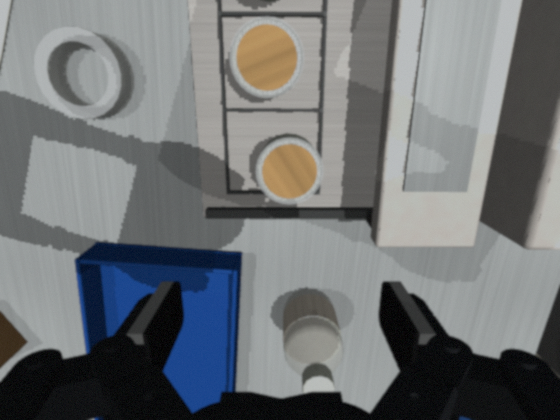

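The tub is level (plane slope below 0.01) at the same height as its neighbour, (289,170) in the picture, so it still stands in bay2. I grip it.

move_arm(targets=[[1, 0.0054, 0.0014, 0.0391, 0], [1, 0.0054, 0.0014, 0.0391, 0], [1, 0.0055, 0.0014, 0.0391, 0], [1, 0.0064, 0.0014, 0.0391, 0], [1, 0, 0, 0.0145, 0], [1, 0, 0, 0.0145, 0], [1, 0, 0, 0, 0], [1, 0, 0, 0, 0]])

```text
clock: 48.2
ee_pos: [623.0, -117.4, 36.8]
tcp_rot: [179.9, 0.0, 93.0]
wrist_force: [-0.3, -0.0, 0.1]
grip_width: 1.001
```

move_arm(targets=[[0, 0, 0, 0, 0], [0, 0, 0, 0, 0], [0, 0, 0, 0, 0], [0, 0, 0, 0, 0], [0, 0, 0, 0, 0], [0, 0, 0, -0.04, 0], [0, 0, 0, -0.05, 0], [0, 0, 0, 0, 0]])

```text
clock: 49.2
ee_pos: [624.5, -117.7, 129.7]
tcp_rot: [179.6, 0.1, 93.0]
wrist_force: [0.9, 0.5, -2.3]
grip_width: 0.66
```

Run:
```python
from h import *
plan([(491.1,-414.4,125,88.3,0,1),(491.1,-414.4,60,88.3,0,0,25),(491.1,-414.4,37,88.3,0,1,12)])
```

```text
[[0,-0.0482,-0.0248,0.0008,0.0136],[0,-0.0486,-0.0241,0.0008,0.0136],[0,-0.0489,-0.0235,0.0008,0.0136],[0,-0.0492,-0.0228,0.0008,0.0136],[0,-0.0495,-0.0221,0.0007,0.0136],[0,-0.0498,-0.0215,0.0008,0.0136],[0,0,0,0,0],[0,0,0,0.0217,0.0001]]
[[0,0,0,0.0216,0.0001],[0,0,0,0.0217,0.0001],[0,0,0,0.0115,-0],[0,0,0,0.0115,-0],[0,0,0,0,0]]
```

move_arm(targets=[[0, -0.0482, -0.0248, 0.0008, 0.0136], [0, -0.0486, -0.0241, 0.0008, 0.0136], [0, -0.0489, -0.0235, 0.0008, 0.0136], [0, -0.0492, -0.0228, 0.0008, 0.0136], [0, -0.0495, -0.0221, 0.0007, 0.0136], [0, -0.0498, -0.0215, 0.0008, 0.0136], [0, 0, 0, 0, 0], [0, 0, 0, 0.0217, 0]])

```text
clock: 50.2
ee_pos: [489.1, -414.5, 99.5]
tcp_rot: [179.9, 0.1, 88.3]
wrist_force: [-1.0, 1.1, -2.2]
grip_width: 0.657
```

move_arm(targets=[[0, 0, 0, 0.0216, 0], [0, 0, 0, 0.0217, 0], [0, 0, 0, 0.0115, 0], [0, 0, 0, 0.0095, 0], [0, 0, 0, 0, 0], [0, 0, 0, 0, 0]])

```text
clock: 50.95
ee_pos: [489.3, -413.9, 35.3]
tcp_rot: [180.0, 0.0, 88.3]
wrist_force: [-0.8, 0.0, -1.6]
grip_width: 0.661
```

move_arm(targets=[[0, 0, 0, 0.001, 0], [0, 0, 0, 0, 0]])

```text
clock: 51.2
ee_pos: [489.3, -413.8, 34.7]
tcp_rot: [180.0, 0.0, 88.3]
wrist_force: [-0.6, 2.6, 6.7]
grip_width: 0.664
```

Run:
```python
from h import *
s=get_state();print(s['ee_pos'],s['wrist_force'])
```

```text
[ 489.28167534 -413.83363539   34.66430804] [-0.59756382  2.56989564  6.69152592]
```

On the floor. I release, rise and go over bay1.

move_arm(targets=[[1, 0, 0, 0, 0], [1, 0, 0, 0, 0], [1, 0, 0, 0, 0], [1, 0, 0, 0, 0], [1, 0, 0, -0.028, 0], [1, 0, 0, -0.035, 0], [1, 0, 0, -0.04, 0], [1, 0, 0, 0, 0]])

```text
clock: 52.2
ee_pos: [490.2, -415.1, 140.2]
tcp_rot: [179.8, 0.2, 88.3]
wrist_force: [0.4, -0.1, -0.3]
grip_width: 0.998
```

Run:
```python
from h import *
plan([(599.5,-26.5,135,93,1,2)])
```

```text
[[1,0.0559,0.014,0.0007,-0.0117],[1,0.0558,0.0146,0.0007,-0.0117],[1,0.0556,0.0153,0.0008,-0.0117],[1,0.0554,0.0159,0.0007,-0.0117],[1,0.0552,0.0166,0.0008,-0.0117],[1,0.0551,0.0172,0.0007,-0.0117],[1,0.0548,0.0179,0.0008,-0.0117],[1,0,0,0,0]]
[[1,0,0,0,0]]
```

move_arm(targets=[[1, 0.0559, 0.014, 0.0007, -0.0117], [1, 0.0558, 0.0146, 0.0007, -0.0117], [1, 0.0556, 0.0153, 0.0008, -0.0117], [1, 0.0554, 0.0159, 0.0007, -0.0117], [1, 0.0552, 0.0166, 0.0008, -0.0117], [1, 0.0551, 0.0172, 0.0007, -0.0117], [1, 0.0548, 0.0179, 0.0008, -0.0117], [1, 0, 0, 0, 0]])

```text
clock: 53.2
ee_pos: [598.5, -21.6, 130.9]
tcp_rot: [-180.0, -0.0, 93.3]
wrist_force: [0.6, 0.2, 0.3]
grip_width: 1.003
```

move_arm(targets=[[1, 0, 0, 0, 0], [1, 0, 0, 0, 0]])

```text
clock: 53.45
ee_pos: [598.0, -26.4, 131.6]
tcp_rot: [-180.0, 0.0, 92.9]
wrist_force: [0.3, -0.8, 0.7]
grip_width: 1.003
```

Run:
```python
from h import *
T=Twc('wrist');im,W=snap('wrist');save(im,'w12.png');print(get_state()['ee_pos'],tubs(im,T,56))
plan([(599.5,-26.5,65,93,1,0,45),(599.5,-26.5,36,93,1,2,15)])
```

```text
[598.0077137  -26.4830412  131.66451721] [[596.3, 53.1, 47.5, 596.2, 53.9], [599.3, -26.8, 47.0, 599.5, -25.6]]
[[1,-0,0.0007,0.0333,-0.0007],[1,-0.0001,0.0008,0.0334,-0.0007],[1,0,-0,0.0145,0],[1,0,-0,0.0145,0],[1,0,0,0,0],[1,0,0,0,0]]
```

move_arm(targets=[[1, 0, 0.0007, 0.0333, 0], [1, 0, 0.0008, 0.0334, 0], [1, 0, 0, 0.0145, 0], [1, 0, 0, 0.0145, 0], [1, 0, 0, 0, 0], [1, 0, 0, 0, 0]])

```text
clock: 54.25
ee_pos: [600.3, -25.3, 36.9]
tcp_rot: [179.9, 0.0, 93.0]
wrist_force: [-0.1, -0.1, 0.7]
grip_width: 1.001
```

move_arm(targets=[[0, 0, 0, 0, 0], [0, 0, 0, 0, 0], [0, 0, 0, 0, 0], [0, 0, 0, 0, 0], [0, 0, 0, 0, 0], [0, 0, 0, -0.04, 0], [0, 0, 0, -0.05, 0], [0, 0, 0, 0, 0]])

```text
clock: 55.25
ee_pos: [601.8, -25.4, 129.9]
tcp_rot: [179.6, 0.1, 93.0]
wrist_force: [-0.8, -0.9, -2.3]
grip_width: 0.656
```

Run:
```python
from h import *
plan([(493.0,-337,125,88.3,0,1),(493.0,-337,60,88.3,0,0,25),(493,-337,37,88.3,0,1,12)])
```

```text
[[0,-0.0509,-0.0208,0.0008,0.0137],[0,-0.0512,-0.0202,0.0008,0.0137],[0,-0.0514,-0.0194,0.0008,0.0137],[0,-0.0517,-0.0188,0.0008,0.0137],[0,-0.052,-0.018,0.0008,0.0137],[0,-0.0522,-0.0173,0.0009,0.0137],[0,0,0,0,0],[0,-0,-0,0.0217,0.0001]]
[[0,-0,-0,0.0216,0.0001],[0,-0,-0,0.0217,0.0001],[0,-0,-0,0.0115,-0.0001],[0,-0,-0,0.0115,-0.0001],[0,0,0,0,0]]
```

move_arm(targets=[[0, -0.0509, -0.0208, 0.0008, 0.0137], [0, -0.0512, -0.0202, 0.0008, 0.0137], [0, -0.0514, -0.0194, 0.0008, 0.0137], [0, -0.0517, -0.0188, 0.0008, 0.0137], [0, -0.052, -0.018, 0.0008, 0.0137], [0, -0.0522, -0.0173, 0.0009, 0.0137], [0, 0, 0, 0, 0], [0, 0, 0, 0.0217, 0]])

```text
clock: 56.25
ee_pos: [491.1, -337.4, 99.6]
tcp_rot: [179.9, 0.0, 88.2]
wrist_force: [-0.1, 0.0, -1.6]
grip_width: 0.659
```

move_arm(targets=[[0, 0, 0, 0.0216, 0], [0, 0, 0, 0.0217, 0], [0, 0, 0, 0.0115, 0], [0, 0, 0, 0.0095, 0], [0, 0, 0, 0, 0], [0, 0, 0, 0, 0]])

```text
clock: 57.0
ee_pos: [491.1, -336.8, 35.5]
tcp_rot: [180.0, 0.0, 88.3]
wrist_force: [0.1, 0.5, -2.0]
grip_width: 0.663
```

Run:
```python
from h import *
s=get_state();print(s['ee_pos'],s['wrist_force'])
```

```text
[ 491.12131712 -336.77116266   35.47270124] [ 0.13324364  0.45641647 -1.99743864]
```

move_arm(targets=[[0, 0, 0, 0.001, 0], [1, 0, 0, 0, 0], [1, 0, 0, 0, 0], [1, 0, 0, 0, 0], [1, 0, 0, 0, 0], [1, 0, 0, -0.028, 0], [1, 0, 0, -0.035, 0], [1, 0, 0, -0.04, 0]])

```text
clock: 58.0
ee_pos: [490.7, -336.6, 138.0]
tcp_rot: [-180.0, -0.0, 88.3]
wrist_force: [0.8, -0.7, -0.0]
grip_width: 1.0
```

Run:
```python
from h import *
plan([(597,53,135,93,1,3)])
```

```text
[[1,0.0561,0.0135,0.0004,-0.0117],[1,0.0559,0.0142,0.0004,-0.0117],[1,0.0557,0.0148,0.0004,-0.0117],[1,0.0556,0.0155,0.0005,-0.0117],[1,0.0554,0.0161,0.0004,-0.0117],[1,0.0552,0.0168,0.0005,-0.0117],[1,0.055,0.0175,0.0004,-0.0117],[1,0,0,0,0]]
[[1,0,0,0,0],[1,0,0,0,0]]
```

move_arm(targets=[[1, 0.0561, 0.0135, 0.0004, -0.0117], [1, 0.0559, 0.0142, 0.0004, -0.0117], [1, 0.0557, 0.0148, 0.0004, -0.0117], [1, 0.0556, 0.0155, 0.0005, -0.0117], [1, 0.0554, 0.0161, 0.0004, -0.0117], [1, 0.0552, 0.0168, 0.0005, -0.0117], [1, 0.055, 0.0175, 0.0004, -0.0117], [1, 0, 0, 0, 0]])

```text
clock: 59.0
ee_pos: [597.9, 56.5, 134.2]
tcp_rot: [180.0, -0.0, 93.2]
wrist_force: [0.2, -0.4, 0.8]
grip_width: 0.998
```

move_arm(targets=[[1, 0, 0, 0, 0], [1, 0, 0, 0, 0]])

```text
clock: 59.25
ee_pos: [597.0, 51.7, 134.3]
tcp_rot: [-180.0, 0.0, 92.9]
wrist_force: [0.1, 0.0, 0.4]
grip_width: 1.0
```

Run:
```python
from h import *
T=Twc('wrist');im,W=snap('wrist');save(im,'w13.png');print(get_state()['ee_pos'],tubs(im,T,56))
plan([(596.5,53,65,93,1,0,45),(596.5,53,36,93,1,2,15)])
```

```text
[597.06260124  51.63018466 134.3116539 ] [[596.1, 52.6, 47.0, 596.2, 53.4]]
[[1,0.0007,-0.0002,0.0347,-0.0008],[1,0.0007,-0.0003,0.0346,-0.0008],[1,-0,0,0.0145,-0],[1,-0,0,0.0145,-0],[1,0,0,0,0],[1,0,0,0,0]]
```

move_arm(targets=[[1, 0.0007, -0.0003, 0.0347, 0], [1, 0.0007, -0.0003, 0.0346, 0], [1, 0, 0, 0.0145, 0], [1, 0, 0, 0.0145, 0], [1, 0, 0, 0, 0], [1, 0, 0, 0, 0]])

```text
clock: 60.05
ee_pos: [597.1, 54.1, 36.8]
tcp_rot: [179.9, 0.0, 93.0]
wrist_force: [-0.3, 0.4, -0.4]
grip_width: 0.998
```

move_arm(targets=[[0, 0, 0, 0, 0], [0, 0, 0, 0, 0], [0, 0, 0, 0, 0], [0, 0, 0, 0, 0], [0, 0, 0, 0, 0], [0, 0, 0, -0.04, 0], [0, 0, 0, -0.05, 0], [0, 0, 0, 0, 0]])

```text
clock: 61.05
ee_pos: [598.6, 54.3, 129.6]
tcp_rot: [179.6, 0.0, 93.0]
wrist_force: [0.4, 0.8, -2.4]
grip_width: 0.661
```

Run:
```python
from h import *
plan([(495.5,-262,125,88.3,0,1),(495.5,-262,60,88.3,0,0,25),(495.5,-262,37,88.3,0,1,12)])
```

```text
[[0,-0.0517,-0.0199,0.0008,0.0137],[0,-0.052,-0.0192,0.0008,0.0137],[0,-0.0523,-0.0185,0.0008,0.0137],[0,-0.0525,-0.0178,0.0007,0.0137],[0,-0.0528,-0.0171,0.0008,0.0137],[0,-0.0529,-0.0163,0.0007,0.0137],[0,0,0,0,0],[0,-0,-0,0.0217,-0]]
[[0,-0,-0,0.0217,-0],[0,-0,-0,0.0216,-0],[0,-0,-0,0.0115,-0.0001],[0,-0,-0,0.0115,-0.0001],[0,0,0,0,0]]
```

move_arm(targets=[[0, -0.0517, -0.0199, 0.0008, 0.0137], [0, -0.052, -0.0192, 0.0008, 0.0137], [0, -0.0523, -0.0185, 0.0008, 0.0137], [0, -0.0525, -0.0178, 0.0007, 0.0137], [0, -0.0528, -0.0171, 0.0008, 0.0137], [0, -0.0529, -0.0163, 0.0007, 0.0137], [0, 0, 0, 0, 0], [0, 0, 0, 0.0217, 0]])

```text
clock: 62.05
ee_pos: [493.6, -262.6, 99.7]
tcp_rot: [179.9, 0.0, 88.2]
wrist_force: [0.0, -0.3, -2.7]
grip_width: 0.66
```

move_arm(targets=[[0, 0, 0, 0.0217, 0], [0, 0, 0, 0.0216, 0], [0, 0, 0, 0.0115, 0], [0, 0, 0, 0.0095, 0], [0, 0, 0, 0, 0], [0, 0, 0, 0, 0]])

```text
clock: 62.8
ee_pos: [493.7, -262.0, 35.5]
tcp_rot: [180.0, 0.0, 88.3]
wrist_force: [0.7, -0.4, -2.2]
grip_width: 0.66
```

Run:
```python
from h import *
s=get_state();print(s['ee_pos'],s['wrist_force'])
```

```text
[ 493.65681218 -261.96553855   35.54211476] [ 0.74589587 -0.44197577 -2.21662091]
```

move_arm(targets=[[0, 0, 0, 0.001, 0], [1, 0, 0, 0, 0], [1, 0, 0, 0, 0], [1, 0, 0, 0, 0], [1, 0, 0, 0, 0], [1, 0, 0, -0.028, 0], [1, 0, 0, -0.035, 0], [1, 0, 0, -0.05, 0]])

```text
clock: 63.8
ee_pos: [492.8, -261.6, 147.8]
tcp_rot: [-179.9, -0.1, 88.3]
wrist_force: [0.7, -1.3, -0.3]
grip_width: 1.0
```

move_arm(targets=[[1, -0.01, -0.005, -0.06, 0], [1, -0.01, -0.005, -0.06, 0], [1, -0.01, -0.005, -0.06, 0], [1, -0.01, -0.005, -0.04, 0], [1, 0, 0, 0, 0], [1, 0, 0, 0, 0]])

```text
clock: 64.55
ee_pos: [471.9, -301.0, 366.5]
tcp_rot: [-179.9, -0.0, 88.3]
wrist_force: [1.1, 0.6, -0.8]
grip_width: 1.001
```

Run:
```python
from h import *
T=Twc('wrist');im,W=snap('wrist');save(im,'w14.png')
for t in tubs(im,T,55):
  d=np.array(t[:2])-[493.3,-339.4];a=np.radians(-1.7);print(t,'crate',(d@[np.cos(a),np.sin(a)]).round(1),(d@[-np.sin(a),np.cos(a)]).round(1))
h=cv2.cvtColor(im,cv2.COLOR_RGB2HSV)
m=cv2.erode(((h[...,0]<22)&(h[...,1]>90)&(h[...,2]>90)).astype(np.uint8),np.ones((5,5),np.uint8))
n,l,s,c=cv2.connectedComponentsWithStats(m)
for i in range(1,n):
    q=W[l==i];q=q[~np.isnan(q[:,0])&(q[:,2]>30)]
    if len(q)<80: continue
    A=np.c_[q[:,:2]-q[:,:2].mean(0),np.ones(len(q))];print(len(q),q.mean(0).round(1),np.linalg.lstsq(A,q[:,2],rcond=None)[0].round(3))
im,W=snap('scene');save(im,'sc14.png')
for n in('lever_ball','key_grip','tape_roll','sanitiser','jam'):
  for r in trace(n,'scene')[:2]:
    q=W[r['pixels']];q=q[~np.isnan(q[:,0])];print(n,round(r['p'],2),np.round(r['bbox']),np.median(q,0).round())
```

```text
[282.7, -170.0, 126.2, 281.6, -178.1] crate -215.5 163.1
[492.6, -263.0, 45.6, 496.3, -263.6] crate -3.0 76.3
[258.7, -347.9, 114.7, 258.6, -346.9] crate -234.2 -15.5
[489.5, -338.6, 45.2, 490.6, -341.5] crate -3.8 0.7
[488.1, -412.3, 45.0, 488.6, -412.0] crate -3.0 -73.0
[336.9, -621.0, 121.5, 351.0, -601.3] crate -148.0 -286.1
576 [ 496.5 -263.5   57.2] [3.0000e-03 1.0000e-03 5.7154e+01]
2708 [ 256.8 -347.9   51.1] [1.0000e-03 2.0000e-03 5.1077e+01]
443 [ 490.7 -341.3   57.1] [-1.000e-03  7.000e-03  5.714e+01]
405 [ 491.  -409.6   57. ] [6.0000e-03 8.0000e-03 5.7035e+01]
lever_ball 0.76 [409. 207.  13.  21.] [559. 290. 183.]
key_grip 0.64 [462. 208.  17.  29.] [515. 405. 148.]
tape_roll 0.95 [271. 215.  29.  24.] [449. -47.  23.]
sanitiser 0.66 [146. 240.  31.  51.] [ 676. -282.   64.]
sanitiser 0.19 [243. 295. 173. 126.] [826.  -8.  82.]
```

View pics/w14.png

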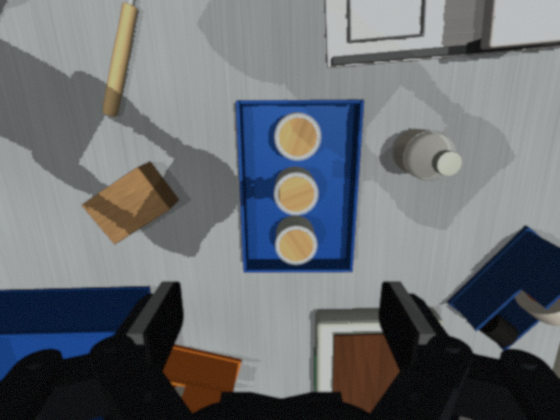

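All three tubs stand level in the crate at (297,137), (296,193) and (296,245). The lever and key are as required and the bystanders have not moved.

```bash
python3 -c "
from station import *
print(hand_in())"
```

```text
the job is handed in; nothing more can be done
None
```

The whole sequence is done and handed in at about 65 s of the 210 s; no verdict was reported.

- **Sealing:** I stood the three tubs in the bays and took the lever through the gate to the seal end. I turned the switch to its stop; the wrist torque jumped to about 1.25 N m there, and the switch read as released afterwards. Then I brought the lever back to the open end and placed the tubs in the crate.
- **Tub knocked aside:** By the time the lever was back at the open end, the bay2 tub had been knocked about 20 mm. It was still level and inside its bay. I cannot say exactly when it moved, because the hood and arm hid the bays for most of that stretch.
- **Last checks:**
  - All three tubs are upright on the crate floor, at about 76, 1 and -73 mm along its y and within 4 mm of its centre line. Tilt is below 0.01 rad.
  - The lever is at the open end, with the ball at x about 547 to 559 mm in different views.
  - The gripper is open and clear, and the wrist force is near zero.
  - The tape roll and sanitiser read where they started. The jam was not reported by the network in the last scene picture; it was at its place in the last wrist picture of it, and nothing went near it after that.

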